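# Test-fit a taper plug and drift it loose

### The arm

A 6-joint arm with a two-finger parallel gripper is mounted at the origin on a cart in front of the work surface, level with it; the furniture and walls round the work are solid. World frame = base frame: x ahead of the robot, y to its left, z up, the work surface at z = 0. Lengths are in mm, angles in rad, forces in N, time in s.
With the tool pointing down it reaches from about 400 to 925 mm from the base axis. Payload 12.5 kg.
Tool frame: the origin (TCP) lies on the centre line of the jaws, within the pads' length; the fingertips stand 14 mm ahead of it and the grasp point (between the pads) lies 5 mm behind it; z points along the fingers, y is the direction in which the jaws open and shut (so a half turn about z gives the same grasp; the last joint's range is limited). The gripper opens to 95 mm and grips with 3 to 60 N. Pads are 20 mm wide; open, the fingers measure 119 mm over their backs; the gripper's body (75 mm by 180 mm) begins 59 mm behind the grasp point.
Start: joints at [1.085, 0.491, 1.559, -0, 1.092, -0.106], TCP at [231.694, 580.485, 228.661] pointing down, gripper open.
Joint ranges: [-3.1, 3.1], [-0.84, 2.19], [0.05, 2.79], [-1.13, 4.28], [0.06, 2.93], [-2.69, 2.69]. Speed limits (rad/s): [2.22, 2.22, 2.79, 3.14, 3.14, 3.14].

### API

Orientations are given as [roll, pitch, yaw] about the fixed x, y, z axes, in that order (R = Rz(yaw) Ry(pitch) Rx(roll)).
In Python, from cell import * gives the robot as it stands.
- The arm moves only by the tool play_rows, never from a script. Its argument "moves" is a list of rows, each a list of 7 numbers: the shift along the tool's x, y, z in m, then the turn, a rotation vector about the tool's x, y, z in rad, then the opening in per cent of the stroke, from 0 (shut) to 100 (fully open). In form: [[tx, ty, tz, ax, ay, az, claw], ...]. A call has 1 to 8 rows; each row shifts and turns the pose as measured when the row begins, along the tool's axes as they then stand; what a row does not reach is not made up. A row lasts 1/10 s, in which the tool goes at most 50 mm and 8.59 degrees, less where a joint would pass 70% of its speed; a pose out of reach is approached as far as the arm can. A call is refused whole if a number of a shift passes 0.05 or a number of a turn 0.15, either way. A call with a gripper value outside its range is refused whole. The fingers move at their own pace and stop on an object; the grip force is fixed at half the most. Time passes only in rows, so rows that do not move let the fingers close. It gives the time, the measured TCP pose, the force and the opening at its end, in the units of the state.
- state(): the state, without advancing time (a new reading comes with each control period).
- read_camera(name): name is "scene" or "top"; returns a dict with "img" (384x512x3 uint8, red, green, blue), "fx", "fy", "cx", "cy" (pixels), "R" (3x3) and "t" (3): a world point X has camera coordinates R X + t. Camera axes: x right, y down, z forward; pixel columns grow to the right and rows downward; lengths in mm; the calibration is good to about 2 mm. A picture is of the moment at which its call begins. There is no depth.
- job_done(): hands the job in, once; it reports no verdict.
The state is a dict: "t": time; "joints": joint angles; "qvel": joint speeds; "tau": joint torques, N m; "eef_pos": TCP position; "tcp_rot": TCP orientation; "ft_force": force on the tool from outside, world axes, zero at the start; "moment": the same for the moment, N m; "opening": opening from 0.0 (shut) to 1.0 (fully open).
Only numpy, scipy, OpenCV 4.12 (cv2) and the standard library are available. Lean on these libraries where they do the work, as an engineer would, in place of code of your own. Each camera call takes 0.05 s, during which the arm holds its last target.

### The job

Test-fit the steel taper plug in the sprung sleeve: take the plug from its stand, wring it into the sleeve with a twisting push until its collar sits fully home on the sleeve's rim, never pressing so hard that the sleeve's spring mount goes down near its stop, and let go of it. Then drive the drift key, thin end first, through the slot under the sleeve so that the wedge alone lifts the plug about a centimetre and breaks it loose, and leave the plug standing upright with the drift under it and both let go. Do not ram the drift and leave the other things on the bench alone.

Things in the scene. Friction and masses are not known exactly. Their poses are not given: they have to be found in the camera images.
- fixture: Fixed test fixture: flat grey metal guide plate, 70 x 260 x 12 mm, long side along the fixture's y; origin at the centre of its underside on the bench, z up. On its middle two dark cheek blocks (y -32 to +32 mm, x out to 33 mm, 26 mm high above the plate) with a straight slot between them along y, open at both ends. The sleeve stands on spring pillars above the cheeks.
- slot (a point): Point of the slot's floor straight under the sleeve's axis, 12 mm above the bench (the floor is the plate's top); axes as the fixture's, the slot runs along y. The slot is 16 mm wide at both entrances (rounded corners, at y = -32 and +32 mm), wider inside. The plug's nose tip is 12 mm above this floor when the plug is home.
- sleeve_rim (a point): Centre of the top rim of the upright steel sleeve, a tube of 62 mm outer diameter, 34 mm bore and 40 mm height; axes as the fixture's. The rim is 89 mm above the bench while nothing presses on it. The plug goes in here nose down.
- jaws (a point): Mid-height of the sleeve's bore, where four stiffly sprung brass jaws (over a loose brass bush) form a taper for the shank. They touch it from 10 mm before home and grip it harder down to home, also after letting go. Pushed straight in, friction (about 0.6) exceeds what the spring mount allows; turning the plug meanwhile (3 mm/s down at 1 rad/s, to and fro) lets it down with a push of some 10 N.
- sleeve (a joint): How far the sleeve is pressed down on its spring mount, m, 0 at rest, growing downward; rim and jaws go down with it. It starts to yield at a downward load of about 3 N (the plug's weight of about 4.5 N counts) and gives 1 mm for each further 2.5 N; hard stop at 10.5 mm. Keep it below 8.5 mm.
- stand: Fixed grey plastic block, 60 x 60 x 72 mm, with an upright 32 mm hole through it in which the plug hangs by its collar; origin at the centre of its underside.
- plug: Steel taper plug, about 0.45 kg, 118 mm long; origin at the tip of its nose on its axis, z up along the axis. Round shank from 15.4 mm diameter near the nose (z = 5 mm) widening evenly to 28 mm at z = 65 mm; collar of 44 mm diameter, z = 65 to 71 mm; then a 20 mm round neck and a square head.
- plug_head (a point): Centre of the plug's square head, 28 x 28 mm (faces across the plug's x and y axes) and 40 mm high, z = 78 to 118 mm in the plug's frame, to be gripped.
- plug_collar (a point): Centre of the underside of the plug's collar (z = 65 mm in the plug's frame). The plug is home when it meets sleeve_rim.
- drift: Drift key, about 0.25 kg, 220 mm long, lying on the bench on its flat underside; origin on the underside of the handle, 25 mm behind its front end, y axis along it to the thin end, z up. Handle of dark steel, 18 mm wide (x), 70 mm long (y = -45 to +25 mm), 30 mm high.
- drift_blade (a point): Point on the underside of the drift's bright wedge blade (y = 100 mm in the drift's frame). Blade 10 mm wide, flat below, from the handle to y = 175 mm; its top slopes evenly from 26.7 mm high at the handle to 8 mm at the tip (1 in 8). It slides smoothly (friction about 0.12) and stays where it is left.
- drift_tip (a point): Thin end of the drift: y = 175 mm in its frame, 4 mm above its underside. Pushed along the slot's floor, the blade meets the home plug's nose when the tip is about 30 mm past the plug's axis; each further 8 mm lifts the plug 1 mm, to about 11 mm as the handle meets the cheeks. Driving takes about 8 to 20 N along the slot.
- timer: White bench timer, 70 x 62 x 18 mm, a bystander; origin at the centre of its underside.
- stopper_white: White rubber stopper, 34 mm across, 26 mm high, a bystander; origin at the centre of its underside.
- marker: Marker pen with black cap, 136 mm long, 17 mm thick, lying on the bench, a bystander; origin at the centre of its underside.
Mind the look-alikes: they are no part of the job. What is shaped like the drift but blue is not meant.

How it is judged (in metres and radians):
On the way, in this order (a step that is already met when the one before it is completed fails the run):
1. the plug is fully home: collar within 1.5 mm of the sleeve's rim, upright, and let go (distance between plug_collar and sleeve_rim below 0.0015 m and angle between plug's own z axis and vertical below 0.05 rad and contact force between the fingers and plug below 0.1 N), for 0.3 s.
2. the drift's wedge bears under the nose of the plug while the plug is still home and nobody holds it (contact force between drift and plug above 2 N and distance between plug_collar and sleeve_rim below 0.004 m and contact force between the arm and plug below 0.1 N).
At the end, for the whole second after the job is handed in: The plug stands upright (within 0.12 rad) in the sleeve, its collar 7 to 16 mm above the rim and within 6 mm of centre, with the drift left in the slot under it, its thin end more than 70 mm past the sleeve's axis and its origin within 110 mm of it; plug and drift are at rest (z of plug_collar in the frame of sleeve_rim between 0.007 and 0.016 m and horizontal distance between plug_collar and sleeve_rim below 0.006 m and angle between plug's own z axis and vertical below 0.12 rad and (y of drift_tip in the frame of slot above 0.07 m or y of drift_tip in the frame of slot below -0.07 m) and horizontal distance between drift and slot below 0.11 m and linear speed of each of plug, drift below 0.02 m/s); the robot touches nothing.
It fails at once if the sleeve is pressed down more than 8.5 mm on its spring mount (value of joint sleeve above 0.0085 m).
It fails at once if the drift is rammed against the fixture or plug with more than 80 N (contact force between drift and fixture above 80 N or contact force between drift and plug above 80 N).
It fails at once if the plug is tipped over or dropped on its side (angle between plug's own z axis and vertical above 0.6 rad).
It fails at once if a bystander (timer, stopper, marker) is moved more than 3 cm (distance of any of timer, stopper_white, marker from where it was at the start of the episode above 0.03 m).
It also fails if it takes over 72 s, if anything falls off the work surface, if the arm or the gripper's body presses on something with over 40 N, if the wrist force passes 120 N, or if a joint passes its speed limit or range.

## Working session

There is one attempt and no reset: what is moved stays moved. The work goes in short steps, Python scripts to look and compute and a tool call to move; the robot and the scene stay as the last step left them, time stands still between calls to the robot, and variables do not carry over. Pictures are saved under pics/ and viewed, and the job is handed in when it is done.

Besides the shell and the picture viewer there is one more tool, called after "Call:" as name(argument=value, ...), one argument or row to a line, values as JSON. play_rows: Moves the arm, as the interface text tells. Its arguments: {"type":"object","properties":{"moves":{"type":"array"}},"required":["moves"]}

```bash
ls; mkdir -p pics
python3 - <<'E'
from cell import *
import cv2
for n in ("scene","top"):
    c=read_camera(n); cv2.imwrite(f"pics/{n}0.png",c["img"][:,:,::-1]); print(n,c["fx"],c["fy"],c["cx"],c["cy"],c["R"],c["t"])
print(state())
E
```

```text
pics
scene 370.3778289067744 370.3778289067744 254.1890651103751 193.65734697106666 [[ 0.86922693 -0.49411032  0.01730719]
 [-0.27024391 -0.5041375  -0.82025216]
 [ 0.41402027  0.7083081  -0.5717402 ]] [-526.07103504  215.45312712 1115.3898153 ]
top 426.05690892725664 426.05690892725664 253.38646495784832 190.129569660292 [[-6.35275738e-04 -9.99990186e-01 -4.38445816e-03]
 [-9.95878706e-01  1.03029095e-03 -9.06892585e-02]
 [ 9.06928857e-02  4.30877583e-03 -9.95869587e-01]] [ -13.79276881  581.40341102 1223.46660533]
{'t': 0.1, 'joints': array([ 1.08544712e+00,  4.91514208e-01,  1.55939334e+00, -1.29627094e-07,
        1.09169873e+00, -1.05606486e-01]), 'qvel': array([-0.0005932 , -0.00343024, -0.00109832,  0.00081334, -0.00137849,
       -0.00091242]), 'tau': array([ 3.75129588e-03, -6.13621259e+01, -2.58603251e+01,  6.93883630e-02,
        4.71146707e-02, -5.01202510e-05]), 'eef_pos': array([231.56365251, 580.30183233, 228.10923832]), 'tcp_rot': array([-3.14058467e+00, -1.06731651e-04,  2.76184994e+00]), 'ft_force': array([0.53355785, 0.28388852, 0.54328348]), 'moment': array([ 0.01712563, -0.00016955,  0.04475394]), 'opening': 0.9988615908633279}
```

View pics/scene0.png

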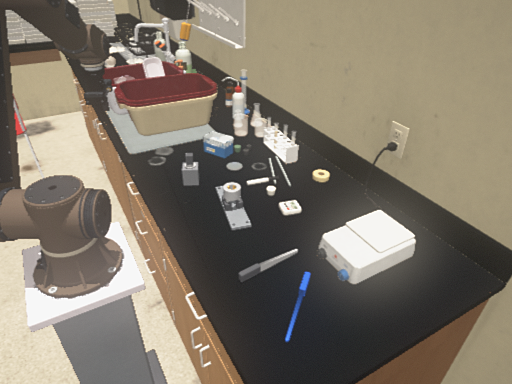

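View pics/top0.png

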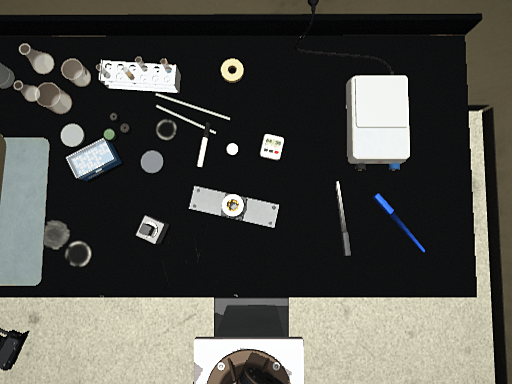

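```bash
cat > h.py <<'E'
from cell import *
import cv2, numpy as np
def ray(c,u,v):
    d=np.array([(u-c["cx"])/c["fx"],(v-c["cy"])/c["fy"],1.]); R=np.array(c["R"]);t=np.array(c["t"])
    return -R.T@t, R.T@d
def onz(c,u,v,z):
    o,d=ray(c,u,v); return o+d*(z-o[2])/d[2]
def proj(c,X):
    p=np.array(c["R"])@np.array(X,float)+np.array(c["t"]); return np.array([c["fx"]*p[0]/p[2]+c["cx"],c["fy"]*p[1]/p[2]+c["cy"]])
def crop(c,u0,v0,u1,v1,k,name):
    im=cv2.resize(c["img"][v0:v1,u0:u1,::-1],None,fx=k,fy=k,interpolation=cv2.INTER_CUBIC); cv2.imwrite("pics/"+name,im)
E
python3 - <<'E'
from h import *
c=read_camera("top")
a=cv2.resize(c["img"][170:250,130:290,::-1],None,fx=5,fy=5,interpolation=cv2.INTER_CUBIC)
cv2.imwrite("pics/t1.png",a)
crop(c,310,165,440,265,6,"t2.png")
s=read_camera("scene")
crop(s,170,140,310,240,5,"s1.png")
crop(s,230,235,330,345,5,"s2.png")
E
```

```text
(no output)
```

View pics/t1.png

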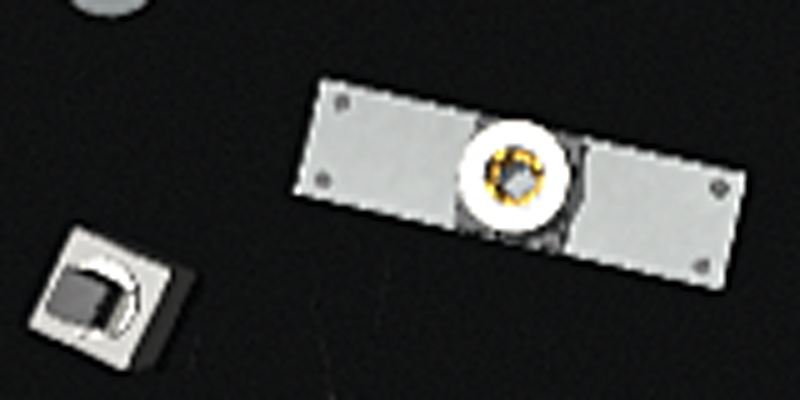

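View pics/t2.png

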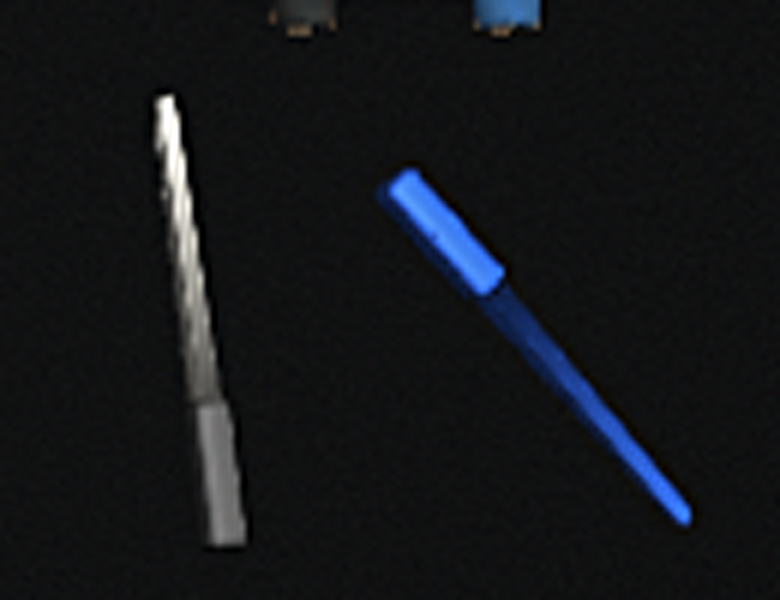

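View pics/s1.png

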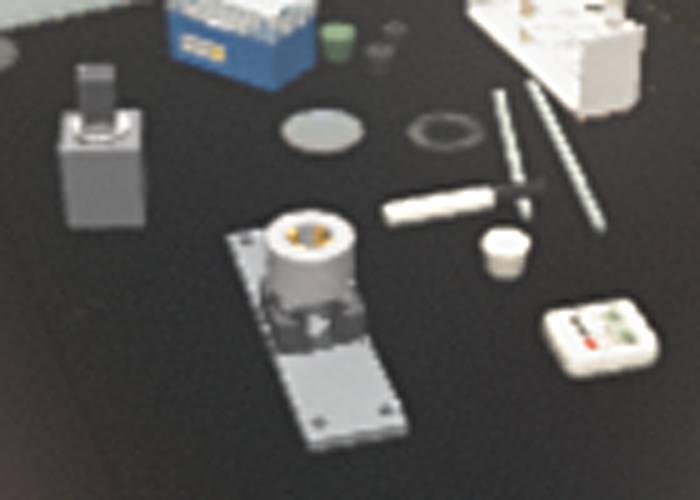

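View pics/s2.png

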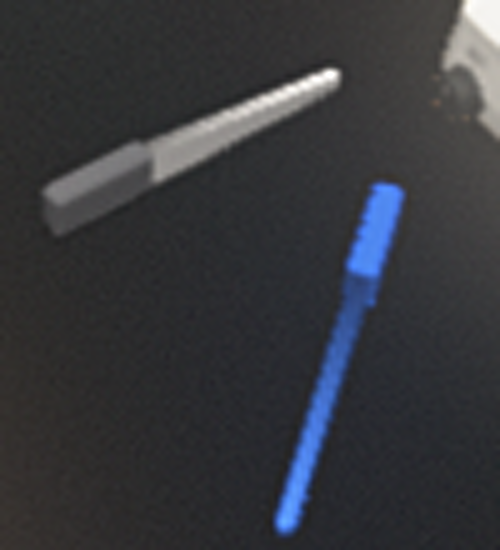

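Run:
```python
from h import *
c=read_camera("top")
crop(c,130,210,175,250,16,"t3.png")
crop(c,215,190,255,225,18,"t4.png")
s=read_camera("scene")
crop(s,176,148,206,192,13,"s3.png")
crop(s,215,178,255,232,11,"s4.png")
g=cv2.cvtColor(c["img"],cv2.COLOR_RGB2GRAY)
# rim
m=((g>238)).astype(np.uint8); m[:, :215]=0;m[:,255:]=0;m[:190]=0;m[225:]=0
cs,_=cv2.findContours(m,cv2.RETR_EXTERNAL,cv2.CHAIN_APPROX_NONE)
k=max(cs,key=cv2.contourArea); e=cv2.fitEllipse(k); print("rim",e,onz(c,*e[0],89))
# plate
m=((g>110)).astype(np.uint8); m[:, :180]=0;m[:,290:]=0;m[:180]=0;m[235:]=0
cs,_=cv2.findContours(m,cv2.RETR_EXTERNAL,cv2.CHAIN_APPROX_NONE)
r=cv2.minAreaRect(np.vstack([k for k in cs if len(k)>10])); b=cv2.boxPoints(r); P=np.array([onz(c,*p,12) for p in b]); print("plate",r,"\n",P,P.mean(0),[np.linalg.norm(P[i]-P[i-1]) for i in range(4)])
for i in range(2): d=P[(i+1)%4]-P[i]; print(np.arctan2(d[1],d[0]))
# stand
m=((g>140)).astype(np.uint8); m[:, :130]=0;m[:,172:]=0;m[:210]=0;m[250:]=0
cs,_=cv2.findContours(m,cv2.RETR_EXTERNAL,cv2.CHAIN_APPROX_NONE)
r=cv2.minAreaRect(np.vstack([k for k in cs if len(k)>3])); b=cv2.boxPoints(r); P=np.array([onz(c,*p,72) for p in b]); print("stand",r,"\n",P,P.mean(0),[np.linalg.norm(P[i]-P[i-1]) for i in range(4)])
for i in range(2): d=P[(i+1)%4]-P[i]; print(np.arctan2(d[1],d[0]))
```

```text
rim ((232.3212432861328, 204.93023681640625), (20.601028442382812, 20.774642944335938), 111.80510711669922) [534.46696004  43.99264946  89.        ]
plate ((233.84085083007812, 206.10020446777344), (87.31871032714844, 24.112377166748047), 12.804265975952148) 
 [[529.28356001 177.47347625  12.        ]
 [599.18786624 162.49742394  12.        ]
 [541.36814224 -90.20763181  12.        ]
 [472.0966795  -74.06026998  12.        ]] [535.484062   43.9257496  12.       ] [np.float64(257.9526406101434), np.float64(71.49051806410021), np.float64(259.2353480616208), np.float64(71.12856560382724)]
-0.2110462573166377
-1.7957277425807665
stand ((149.63656616210938, 229.37071228027344), (21.162439346313477, 21.93071174621582), 24.775142669677734) 
 [[451.60591267 316.18557383  72.        ]
 [507.32839932 291.65610631  72.        ]
 [482.40934147 237.07213757  72.        ]
 [426.90495339 261.77558548  72.        ]] [467.06215171 276.6723508   72.        ] [np.float64(59.754365715971346), np.float64(60.88259435677951), np.float64(60.00307564439865), np.float64(60.753579598030605)]
-0.4146808702654628
-1.999064868971196
```

View pics/t3.png

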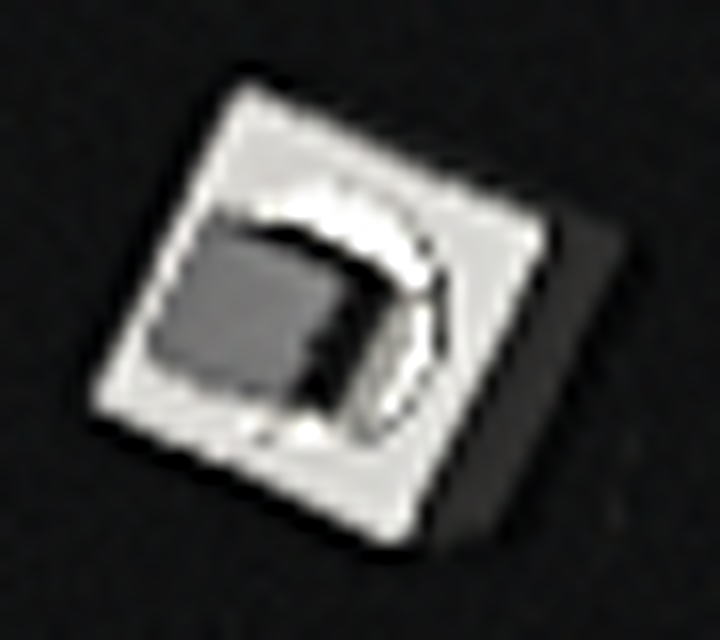

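View pics/s3.png

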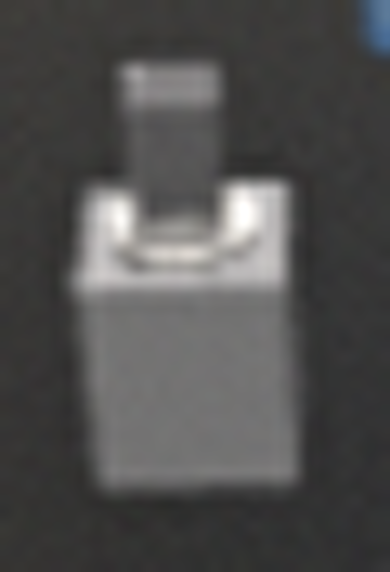

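View pics/s4.png

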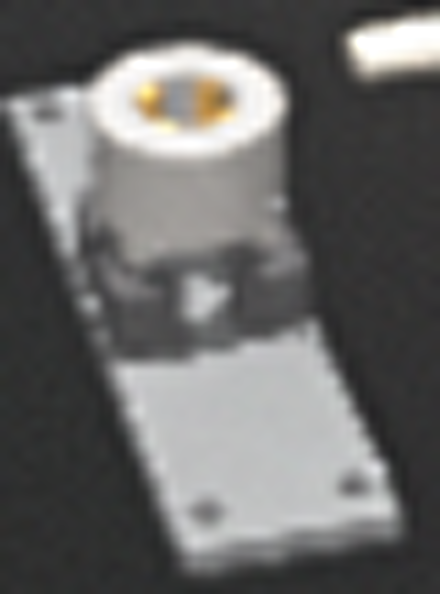

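View pics/t4.png

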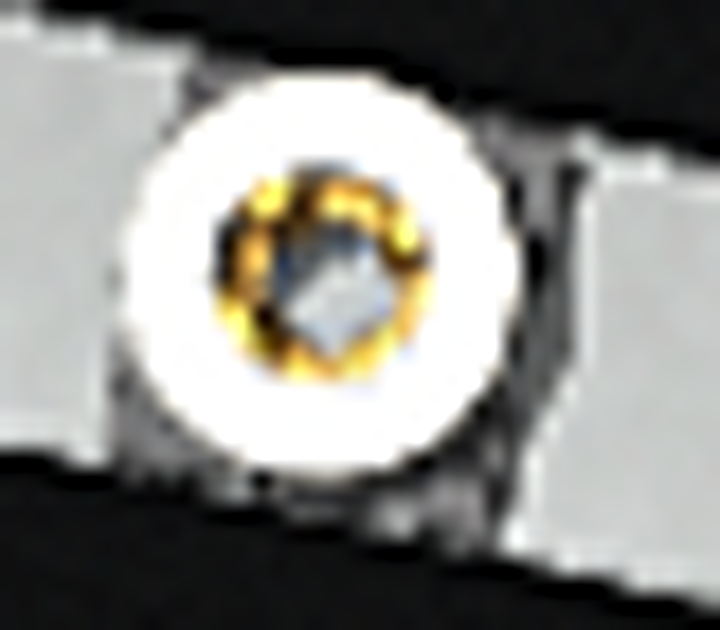

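Run:
```python
from h import *
c=read_camera("top"); s=read_camera("scene")
g=cv2.cvtColor(c["img"],cv2.COLOR_RGB2GRAY)
print(g[220:240:1,136:160])
gs=cv2.cvtColor(s["img"],cv2.COLOR_RGB2GRAY)
# plate long edges: fit line on mask edges subpixel via threshold crossing
def cross(col,v0,v1,th):
    for v in range(v0,v1):
        a,b=float(g[v,col]),float(g[v+1,col])
        if (a-th)*(b-th)<0: return v+(th-a)/(b-a)
top=[];bot=[]
for u in list(range(200,222))+list(range(248,272)):
    m=int(206.1+(u-233.8)*0.226)
    t=cross(u,m-18,m,110); top.append((u,t))
    for v in range(m+18,m,-1):
        a,b=float(g[v,u]),float(g[v-1,u])
        if (a-110)*(b-110)<=0 and a!=b: bot.append((u,v-(110-a)/(b-a)));break
for L in(top,bot):
    L=np.array([p for p in L if p[1]],float); vx,vy,x0,y0=cv2.fitLine(L.astype(np.float32),cv2.DIST_HUBER,0,.01,.01).ravel()
    A=onz(c,x0-40*vx,y0-40*vy,12);B=onz(c,x0+40*vx,y0+40*vy,12);d=A-B
    n=np.array([d[1],-d[0]])/np.hypot(*d[:2]); print("edge yaw of +y dir",np.arctan2(d[1],d[0]),"offset along n of rim(534.47,43.99)",n@(A[:2]-[534.47,43.99]))
# drift masks
m=(g>60).astype(np.uint8); m[:, :325]=0;m[:,365:]=0;m[:170]=0;m[262:]=0
n,lab,st,ce=cv2.connectedComponentsWithStats(m); print(st,ce)
print(g[176:262:3,332:356])
```

```text
[[ 18  16  14  15  10  19 128 232 216 212 210 208 207 208 211 213 221 225
  198 151 102  43  27  31]
 [ 17  16  17  15   4  41 211 224 216 213 211 211 222 233 234 190 203 216
  222 226 198 152 138  70]
 [ 15  17  18  10   8  87 240 192 203 208 237 234 255 255 255 234 242 209
  191 218 221 227 230 173]
 [ 15  16  14   8  36 182 197 103 137 142 227 218 255 255 255 255 255 247
  228 171 216 216 219 225]
 [ 17  16  10   7  87 242 119 102  87  54  26   0   8 110 255 255 255 255
  255 203 187 218 215 216]
 [ 18  14   5  38 183 204 111 116 124 123 107  71  46   4  12 111 255 255
  255 255 103 219 216 214]
 [ 15  13   3  71 244 119 111 117 118 123 126 127 117  79  52  10  17 114
  255 255 222 178 220 213]
 [ 15   9  19 126 208 110 111 116 120 119 121 122 132 133 127  55   4   0
  101 255 255  61 225 217]
 [ 14   6  57 210 122 110 115 115 118 118 120 121 127 132 130  56  17  13
   46 146 131  70 227 217]
 [  8  21 128 210 112 111 114 115 116 120 122 125 127 132  92  13  16  31
  119 165 251  91 227 218]
 [  4  56 206 121 107 113 115 115 121 124 124 123 126 104  55  18  19  62
  158 186 255  8
[... 3536 characters left out ...]
18  16  16  16  16  14  14  18  16  27  37 106 130 115 109 107  43
    9  15  14  18  19  16]
 [ 16  18  17  16  18  17  19  16  16  16  23  29  92 131 120 112 109  98
    2  16  14  18  18  16]
 [ 17  16  16  20  16  16  16  19  15  17  21  29  63 116 124 113 108 103
   18  13  16  18  18  17]
 [ 18  14  16  17  15  17  16  17  18  17  17  24  35 101 130 116 110 109
   76   6  14  18  16  15]
 [ 16  16  15  17  16  17  17  17  19  15  16  18  35  87 130 119 113 104
   91   6  14  16  16  15]
 [ 16  15  17  18  18  16  15  17  17  17  17  17  15  14  13  12  14  14
   15  18  15  19  15  16]
 [ 18  17  17  18  17  14  16  14  19  16  17  17  16  16  17  15  15  20
   14  18  16  16  16  16]]
```

Run:
```python
from h import *
c=read_camera("top"); s=read_camera("scene")
g=cv2.cvtColor(c["img"],cv2.COLOR_RGB2GRAY)
k=4
def rect(u0,v0,u1,v1,lo,hi,z,name):
    sub=cv2.resize(g[v0:v1,u0:u1],None,fx=8,fy=8,interpolation=cv2.INTER_CUBIC)
    m=((sub>lo)&(sub<hi)).astype(np.uint8); m=cv2.morphologyEx(m,cv2.MORPH_OPEN,np.ones((13,13)))
    n,lab,st,ce=cv2.connectedComponentsWithStats(m); i=1+np.argmax(st[1:,4])
    mm=(lab==i).astype(np.uint8); cs,_=cv2.findContours(mm,cv2.RETR_EXTERNAL,cv2.CHAIN_APPROX_NONE)
    r=cv2.minAreaRect(cs[0]); b=(cv2.boxPoints(r)+.5)/8-.5+[u0,v0]; ce=(ce[i]+.5)/8-.5+[u0,v0]
    P=np.array([onz(c,*p,z) for p in b]); print(name,P.round(1).tolist(),"ctr",P.mean(0),"cent",ce,onz(c,*ce,z),"sides",[np.linalg.norm(P[i]-P[i-1]).round(1) for i in range(4)])
    for i in range(2): d=P[(i+1)%4]-P[i]; print("  ang",np.arctan2(d[1],d[0]))
rect(136,219,156,238,90,140,125,"head")
rect(332,231,356,262,62,160,30,"handle")
rect(325,170,365,262,130,300,17,"blade")
# tip row
print(g[178:186,332:344])
# scene projections check
for X in([534.5,44,89],[467,276.7,72],[467,276.7,125]): print(proj(s,X),proj(c,X))
gs=cv2.cvtColor(s["img"],cv2.COLOR_RGB2GRAY)
m=np.zeros_like(gs); m[178:206,218:246]=(gs[178:206,218:246]>225)
cs,_=cv2.findContours(m,cv2.RETR_EXTERNAL,cv2.CHAIN_APPROX_NONE);kk=max(cs,key=cv2.contourArea);print(cv2.fitEllipse(kk))
```

```text
head [[460.8, 294.7, 125.0], [484.5, 283.4, 125.0], [473.1, 260.3, 125.0], [449.5, 271.6, 125.0]] ctr [466.94894267 277.49287853 125.        ] cent [144.4750833  229.23392787] [467.41213531 277.43579782 125.        ] sides [np.float64(25.7), np.float64(26.2), np.float64(25.7), np.float64(26.2)]
  ang -0.44682554336751684
  ang -2.028878696730093
handle [[463.0, -270.4, 30.0], [465.0, -287.7, 30.0], [393.2, -294.7, 30.0], [391.2, -277.5, 30.0]] ctr [ 428.08169534 -282.59309077   30.        ] cent [346.19298385 243.09647384] [ 427.10197669 -282.36665715   30.        ] sides [np.float64(72.1), np.float64(17.4), np.float64(72.1), np.float64(17.3)]
  ang -1.4545233070426553
  ang -3.0441050077010483
blade [[608.8, -255.4, 17.0], [610.6, -266.8, 17.0], [498.5, -282.0, 17.0], [496.7, -270.7, 17.0]] ctr [ 553.67330603 -268.72097119   17.        ] cent [339.80498053 198.9280691 ] [ 555.94232837 -268.94074023   17.        ] sides [np.float64(113.1), np.float64(11.6), np.float64(113.2), np.float64(11.5)]
  ang -1.4173318577060083
  ang -3.0071372557958878
[[ 16  17  18  15  18  17  18  17  15  14  16  15]
 [ 18  16  17  15  14  11  10  14  15  16  17  16]
 [ 18  14  16  11   4   1  33   6  17  18  18  16]
 [ 14  19  11  17  91 202 216   0  10  16  17  16]
 [ 14  16   9  24 160 255 255   7   4  15  17  15]
 [ 17  15  10  10 128 255 255  94   0  15  15  18]
 [ 18  14  10   8 111 255 255 186   0  11  16  17]
 [ 19  15  10  15 127 255 250 235   0  12  16  17]]
[231.22058614 186.8579779 ] [232.31864348 204.91835639]
[189.50121843 165.99625074] [149.62575701 229.36779867]
[188.37061619 154.17719506] [144.74569713 229.38808771]
((231.4811553955078, 186.83082580566406), (8.286224365234375, 15.295969009399414), 88.92652893066406)
```

Run:
```python
from h import *
c=read_camera("top")
t=onz(c,337.2,180.6,8); print(t)
h=np.array([427.8,-282.5,30]); d=t-h; print(np.hypot(*d[:2]),np.arctan2(d[1],d[0]))
g=cv2.cvtColor(c["img"],cv2.COLOR_RGB2GRAY)
# right edge of drift: bottom edge hidden? subpixel crossings on rows, handle top at z=30
def rc(v,u0,th):
    for u in range(u0,u0-20,-1):
        a,b=float(g[v,u]),float(g[v,u-1])
        if a<th<=b: return u-(th-a)/(b-a)
for lo,hi,z,th in((234,256,30,60),):
    L=np.array([onz(c,rc(v,356,th),v,z)[:2] for v in range(lo,hi)]); vx,vy,x0,y0=cv2.fitLine(L.astype(np.float32),cv2.DIST_L2,0,.01,.01).ravel(); print("handle right edge ang",np.arctan(vy/vx),x0,y0)
L=[]
for v in range(184,230):
    u=rc(v,350,90); x=onz(c,u,v,17)[0]; z=8+18.7*(t[0]-x)/150; L.append(onz(c,u,v,z)[:2])
L=np.array(L); vx,vy,x0,y0=cv2.fitLine(L.astype(np.float32),cv2.DIST_HUBER,0,.01,.01).ravel(); print("blade right edge ang",np.arctan(vy/vx),x0,y0)
```

```text
[ 611.32693949 -264.01371852    8.        ]
184.45563184816714 0.1003892841652375
handle right edge ang 0.09964051 423.09683 -290.93805
blade right edge ang 0.09038598 543.3031 -275.52914
```

Call:
play_rows(
  moves=[
    [0,0,0,0,0,0.06,100],
  ],
)

```text
t: 0.65
eef_pos: [231.7, 580.5, 228.7]
tcp_rot: [3.142, 0.0, 2.701]
ft_force: [0.3, 0.1, -0.3]
opening: 0.995
```

```bash
cat >> h.py <<'E'
from scipy.spatial.transform import Rotation as Ro
def go(x,y,z,yaw=None,pos=None,rpy=None):
    st=state(); p=st["eef_pos"] if pos is None else np.array(pos); r=st["tcp_rot"] if rpy is None else rpy
    R=Ro.from_euler("xyz",r); d=R.inv().apply(np.array([x,y,z])-p)
    out=[d.round(1).tolist(), "n", float(np.linalg.norm(d)/50)]
    if yaw is not None:
        out+=["rot",(R.inv()*Ro.from_euler("xyz",[np.pi,0,yaw])).as_rotvec().round(4).tolist()]
    print("pos",p.round(1),"rpy",np.round(r,4),"f",st["ft_force"].round(2),"m",st["moment"].round(2),"tool delta mm",*out)
E
python3 - <<'E'
from h import *
go(467,277.2,190,2.70)
E
```

```text
pos [231.7 580.5 228.7] rpy [3.1415 0.     2.7014] f [ 0.31  0.15 -0.32] m [ 0.01 -0.01 -0.03] tool delta mm [-342.1, -174.1, 38.7] n 7.715565459916909 rot [0.0001, 0.0, 0.0014]
```

Call:
play_rows(
  moves=[
    [-0.0428,-0.0217,0.004,0,0,0,100],
    [-0.0428,-0.0217,0.004,0,0,0,100],
    [-0.0428,-0.0217,0.004,0,0,0,100],
    [-0.0428,-0.0217,0.004,0,0,0,100],
    [-0.0428,-0.0217,0.004,0,0,0,60],
    [-0.0428,-0.0217,0.004,0,0,0,60],
    [-0.0428,-0.0217,0.004,0,0,0,60],
    [-0.0428,-0.0217,0.004,0,0,0,60],
  ],
)

```text
t: 1.45
eef_pos: [472.3, 271.5, 196.1]
tcp_rot: [3.137, 0.001, 2.709]
ft_force: [1.1, 1.3, -0.5]
opening: 0.719
```

Run:
```python
from h import *
go(467,277.2,105,2.70)
```

```text
pos [472.3 271.5 196.1] rpy [3.1370e+00 1.1000e-03 2.7088e+00] f [ 1.06  1.29 -0.55] m [ 0.01 -0.03 -0.03] tool delta mm [7.3, 2.6, 91.1] n 1.8292607958226492 rot [0.0046, 0.0011, 0.0088]
```

Call:
play_rows(
  moves=[
    [0.005,0.001,0.03,0,0,0,60],
    [0,0,0.0,0,0,0,60],
  ],
)

```text
t: 1.65
eef_pos: [472.2, 269.5, 165.6]
tcp_rot: [3.136, 0.003, 2.701]
ft_force: [-0.7, -0.1, 0.5]
opening: 0.609
```

Run:
```python
from h import *
go(467,277.2,102,2.70)
c=read_camera("top"); crop(c,115,200,185,260,9,"t5.png")
s=read_camera("scene"); crop(s,160,110,230,190,7,"s5.png")
```

```text
pos [472.2 269.5 165.6] rpy [3.1363e+00 2.5000e-03 2.7012e+00] f [-0.69 -0.11  0.51] m [ 0.03  0.06 -0.02] tool delta mm [8.1, 4.4, 63.6] n 1.285597722269682 rot [0.0053, 0.0025, 0.0012]
```

View pics/s5.png

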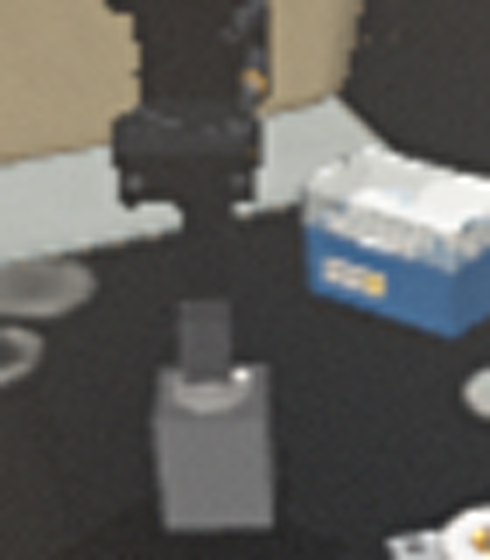

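Call:
play_rows(
  moves=[
    [0.0081,0.0044,0.0,0.005,0.0025,0,60],
    [0,0,0.0,0,0,0,60],
  ],
)

```text
t: 1.95
eef_pos: [467.4, 280.6, 170.8]
tcp_rot: [3.136, 0.005, 2.705]
ft_force: [0.9, -0.1, 0.6]
opening: 0.605
```

Run:
```python
from h import *
go(467,277.2,102,2.70)
```

```text
pos [467.4 280.6 170.8] rpy [3.136  0.0049 2.705 ] f [ 0.93 -0.05  0.6 ] m [ 0.01 -0.03  0.03] tool delta mm [-0.7, -3.7, 68.8] n 1.3777597686420442 rot [0.0056, 0.0048, 0.005]
```

Call:
play_rows(
  moves=[
    [0,0,0.0,0,0,0,60],
    [0,0,0.0,0,0,0,60],
  ],
)

```text
t: 2.15
eef_pos: [466.8, 282.4, 172.2]
tcp_rot: [3.135, 0.006, 2.708]
ft_force: [-1.2, -0.4, -0.1]
opening: 0.602
```

Call:
play_rows(
  moves=[
    [0,-0.003,0.01,0.005,0.005,0,60],
    [0,0,0.01,0,0,0,60],
  ],
)

```text
t: 2.35
eef_pos: [465.8, 280.2, 152.5]
tcp_rot: [3.138, 0.003, 2.709]
ft_force: [-0.1, -0.5, -0.6]
opening: 0.6
```

Run:
```python
from h import *
go(467,277.2,102,2.70)
```

```text
pos [465.8 280.2 152.5] rpy [3.1376e+00 2.8000e-03 2.7094e+00] f [-0.09 -0.52 -0.63] m [-0.04  0.02  0.  ] tool delta mm [-2.2, -2.5, 50.5] n 1.0118350015842112 rot [0.004, 0.0028, 0.0094]
```

Call:
play_rows(
  moves=[
    [-0.001,-0.0015,0.01,0.004,0.0028,0.009,60],
    [-0.0005,-0.001,0.01,0,0,0,60],
  ],
)

```text
t: 2.55
eef_pos: [465.9, 276.9, 130.2]
tcp_rot: [-3.141, -0.001, 2.699]
ft_force: [-0.2, -0.2, -0.1]
opening: 0.596
```

Run:
```python
from h import *
go(467,277.2,102,2.70)
```

```text
pos [465.9 276.9 130.2] rpy [-3.1405e+00 -8.0000e-04  2.6994e+00] f [-0.19 -0.16 -0.1 ] m [0.05 0.02 0.  ] tool delta mm [-0.9, 0.7, 28.2] n 0.5643898136250514 rot [-0.0011, -0.0008, -0.0006]
```

Call:
play_rows(
  moves=[
    [0,0,0.01,0,0,0,60],
    [-0.0005,0,0.01,0,0,0,60],
    [0,0,0.006,0,0,0,60],
    [0,0,0,0,0,0,60],
  ],
)

```text
t: 2.95
eef_pos: [465.7, 275.8, 99.2]
tcp_rot: [-3.137, -0.004, 2.699]
ft_force: [-0.1, -0.3, 0.2]
opening: 0.6
```

Run:
```python
from h import *
go(467,277.2,102,2.70)
```

```text
pos [465.7 275.8  99.2] rpy [-3.1372 -0.0037  2.6986] f [-0.06 -0.28  0.21] m [-0.05  0.01  0.01] tool delta mm [-0.6, 1.8, -2.8] n 0.06851296634493825 rot [-0.0044, -0.0037, -0.0014]
```

Close the grip, with a small levelling.

Call:
play_rows(
  moves=[
    [-0.0005,0.0015,-0.0015,-0.0044,-0.0037,0,60],
    [0,0,0,0,0,0,25],
    [0,0,0,0,0,0,15],
    [0,0,0,0,0,0,10],
    [0,0,0,0,0,0,0],
    [0,0,0,0,0,0,0],
  ],
)

```text
t: 3.55
eef_pos: [467.4, 277.4, 102.0]
tcp_rot: [3.139, 0.002, 2.699]
ft_force: [0.5, -0.2, -3.6]
opening: 0.29
```

Run:
```python
from h import *
go(467,277.2,102,2.70)
```

```text
pos [467.4 277.4 102. ] rpy [3.1395e+00 1.9000e-03 2.6989e+00] f [ 0.53 -0.16 -3.62] m [-0.12 -0.03  0.  ] tool delta mm [0.3, -0.3, 0.0] n 0.008562273211709333 rot [0.0021, 0.0019, -0.0011]
```

Call:
play_rows(
  moves=[
    [0,0,-0.01,0.002,0.002,0,0],
    [0,0,-0.02,0,0,0,0],
    [0,0,-0.025,0,0,0,0],
    [0,0,-0.025,0,0,0,0],
    [0,0,-0.015,0,0,0,0],
    [0,0,0,0,0,0,0],
  ],
)

```text
t: 4.15
eef_pos: [466.1, 276.9, 201.6]
tcp_rot: [-3.138, -0.004, 2.699]
ft_force: [0.3, -0.2, -4.2]
opening: 0.295
```

Run:
```python
from h import *
go(534.6,44,195,2.70)
c=read_camera("top"); crop(c,100,190,200,260,7,"t6.png")
s=read_camera("scene"); crop(s,160,110,230,190,7,"s6.png")
```

```text
pos [466.1 276.9 201.6] rpy [-3.1378 -0.0038  2.6988] f [ 0.27 -0.2  -4.22] m [ 0.01 -0.03 -0.03] tool delta mm [-161.7, -181.0, 6.7] n 4.85659959181153 rot [-0.0038, -0.0038, -0.0011]
```

View pics/s6.png

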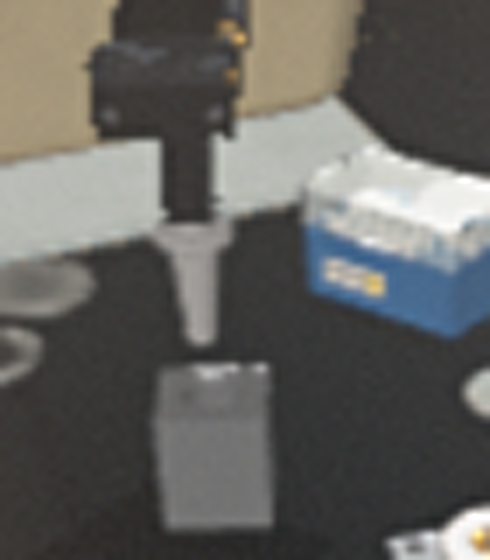

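Call:
play_rows(
  moves=[
    [-0.015,-0.017,0,-0.0038,-0.0038,0,0],
    [-0.027,-0.03,0,0,0,0,0],
    [-0.03,-0.033,0,0,0,0,0],
    [-0.03,-0.033,0,0,0,0,0],
    [-0.027,-0.03,0,0,0,0,0],
    [-0.02,-0.022,0,0,0,0,0],
    [-0.01,-0.011,0,0,0,0,0],
    [-0.001,-0.002,0,0,0,0,0],
  ],
)

```text
t: 5.05
eef_pos: [532.3, 38.8, 189.8]
tcp_rot: [-3.132, -0.015, 2.701]
ft_force: [0.5, -0.6, -4.4]
opening: 0.291
```

Run:
```python
from h import *
go(534.6,44,195,2.70)
```

```text
pos [532.3  38.8 189.8] rpy [-3.132  -0.0151  2.7015] f [ 0.51 -0.58 -4.38] m [ 0.03 -0.05  0.03] tool delta mm [0.2, 5.7, -5.2] n 0.1538202360348341 rot [-0.0096, -0.0151, 0.0015]
```

Call:
play_rows(
  moves=[
    [0,0.004,-0.004,-0.009,-0.014,0,0],
    [0,0,0,0,0,0,0],
    [0,0,0,0,0,0,0],
  ],
)

```text
t: 5.35
eef_pos: [533.0, 43.9, 192.3]
tcp_rot: [-3.141, -0.004, 2.702]
ft_force: [-0.2, 0.9, -5.3]
opening: 0.293
```

Run:
```python
from h import *
go(534.6,44,195,2.70)
c=read_camera("top"); crop(c,190,170,290,240,7,"t7.png")
s=read_camera("scene"); crop(s,195,130,265,220,7,"s7.png")
p=state()["eef_pos"]
for dz in (-30,-95): print(proj(s,p+[0,0,dz]))
```

```text
pos [533.   43.9 192.3] rpy [-3.1408 -0.0035  2.7015] f [-0.16  0.89 -5.27] m [-0.   -0.03  0.01] tool delta mm [-1.4, 0.8, -2.7] n 0.06369447938556681 rot [-0.0008, -0.0035, 0.0015]
[230.49673338 169.26922809]
[230.85041291 185.01838229]
```

View pics/s7.png

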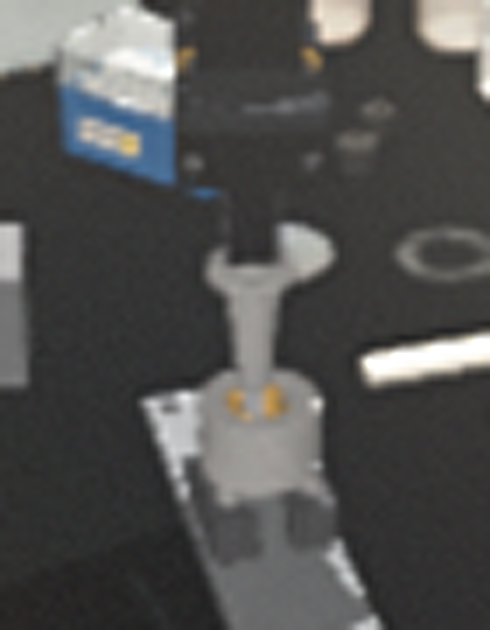

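View pics/t7.png

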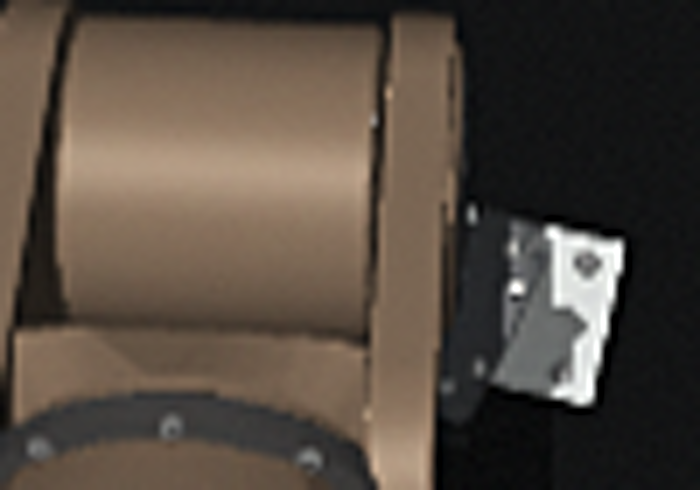

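Call:
play_rows(
  moves=[
    [-0.001,0.0008,0.004,0,-0.0035,0,0],
    [0,0,0.008,0,0,0,0],
    [0,0,0.01,0,0,0,0],
    [0,0,0.006,0,0,0,0],
    [0,0,0,0,0,0,0],
  ],
)

```text
t: 5.95
eef_pos: [533.9, 45.3, 161.5]
tcp_rot: [-3.141, -0.0, 2.704]
ft_force: [-0.7, -0.3, -4.2]
opening: 0.294
```

Run:
```python
from h import *
go(534.6,44,133,2.70)
```

```text
pos [533.9  45.3 161.5] rpy [-3.1406 -0.      2.7036] f [-0.66 -0.29 -4.16] m [-0.01 -0.02 -0.04] tool delta mm [-1.2, -0.9, 28.5] n 0.5713917324069497 rot [-0.001, -0.0, 0.0036]
```

Call:
play_rows(
  moves=[
    [-0.001,-0.001,0.004,0,0,0,0],
    [0,0,0.006,0,0,0,0],
    [0,0,0.006,0,0,0,0],
    [0,0,0.003,0,0,0,0],
    [0,0,0,0,0,0,0],
  ],
)

```text
t: 6.45
eef_pos: [534.6, 43.6, 140.6]
tcp_rot: [-3.141, -0.0, 2.703]
ft_force: [0.9, 0.1, -3.4]
opening: 0.291
```

Run:
```python
from h import *
go(534.6,44,133,2.70)
s=read_camera("scene"); crop(s,195,130,265,220,7,"s8.png")
```

```text
pos [534.6  43.6 140.6] rpy [-3.1405e+00 -3.0000e-04  2.7032e+00] f [ 0.94  0.11 -3.41] m [-0.01  0.04  0.03] tool delta mm [0.1, 0.4, 7.6] n 0.15317103844837454 rot [-0.0011, -0.0003, 0.0032]
```

View pics/s8.png

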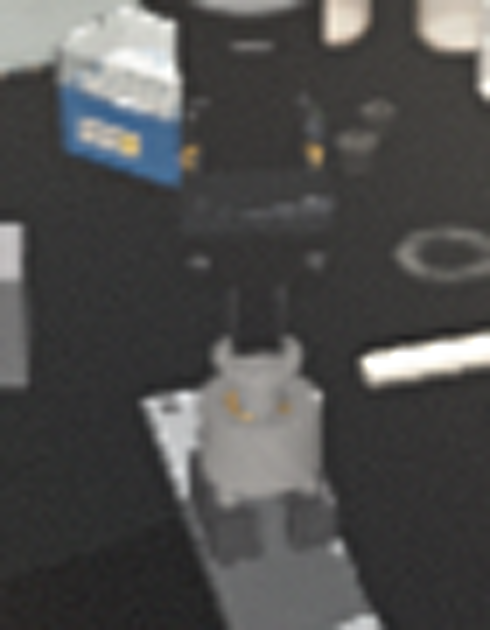

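Call:
play_rows(
  moves=[
    [0,0,0.003,0,0,0,0],
    [0,0.0004,0.003,0,0,0.1,0],
    [0,0,0.0006,0,0,0.1,0],
    [0,0,0.0003,0,0,0.1,0],
    [0,0,0.0003,0,0,0.1,0],
  ],
)

```text
t: 7.0
eef_pos: [535.0, 44.1, 133.7]
tcp_rot: [-3.141, 0.001, 2.29]
ft_force: [0.6, -0.4, -4.9]
opening: 0.295
```

Run:
```python
from h import *
go(534.6,44,119,2.70)
```

```text
pos [535.   44.1 133.7] rpy [-3.1414e+00  1.2000e-03  2.2904e+00] f [ 0.59 -0.37 -4.88] m [-0.01 -0.03 -0.02] tool delta mm [0.2, -0.3, 14.7] n 0.29334795208511144 rot [-0.0004, 0.0011, -0.4096]
```

Call:
play_rows(
  moves=[
    [0,0,0.0008,0,0,0,0],
    [0,0,0.0006,0,0,-0.1,0],
    [0,0,0.0006,0,0,-0.1,0],
    [0,0,0.0005,0,0,-0.1,0],
    [0,0,0.0004,0,0,-0.1,0],
    [0,0,0.0003,0,0,-0.1,0],
    [0,0,0.0003,0,0,-0.1,0],
  ],
)

```text
t: 7.7
eef_pos: [534.7, 43.5, 130.1]
tcp_rot: [-3.14, 0.001, 2.931]
ft_force: [-1.4, -0.3, -3.1]
opening: 0.296
```

Run:
```python
from h import *
go(534.6,44,119,2.70)
```

```text
pos [534.7  43.5 130.1] rpy [-3.1396e+00  1.1000e-03  2.9307e+00] f [-1.38 -0.28 -3.07] m [-0.09  0.13 -0.01] tool delta mm [0.2, 0.5, 11.1] n 0.22181474680324573 rot [-0.0018, 0.0013, 0.2307]
```

Call:
play_rows(
  moves=[
    [0,0.0002,0.0003,0,0,0.08,0],
    [0,0.0002,0.0003,0,0,0.1,0],
    [0,0,0.0003,0,0,0.1,0],
    [0,0,0.0003,0,0,0.1,0],
    [0,0,0.0003,0,0,0.1,0],
    [0,0,0.0003,0,0,0.1,0],
  ],
)

```text
t: 8.3
eef_pos: [534.6, 43.7, 128.2]
tcp_rot: [-3.14, 0.002, 2.356]
ft_force: [0.4, -0.3, -3.5]
opening: 0.295
```

Run:
```python
from h import *
go(534.6,44,119,2.70)
```

```text
pos [534.6  43.7 128.2] rpy [-3.1404e+00  2.5000e-03  2.3560e+00] f [ 0.41 -0.33 -3.5 ] m [ 0.05  0.05 -0.01] tool delta mm [0.3, 0.2, 9.2] n 0.1848546935474305 rot [-0.0016, 0.0022, -0.344]
```

Call:
play_rows(
  moves=[
    [0,0.0002,0.0003,0,0,-0.08,0],
    [0,0.0001,0.0003,0,0,-0.1,0],
    [0,0,0.0003,0,0,-0.1,0],
    [0,0,0.0003,0,0,-0.1,0],
    [0,0,0.0003,0,0,-0.1,0],
    [0,0,0.0003,0,0,-0.1,0],
  ],
)

```text
t: 8.9
eef_pos: [534.5, 43.5, 126.7]
tcp_rot: [-3.138, 0.001, 2.972]
ft_force: [-0.6, -0.3, -2.9]
opening: 0.294
```

Call:
play_rows(
  moves=[
    [0,0,0.0003,0,0,0.08,0],
    [0,0,0.0003,0,0,0.1,0],
    [0,0,0.0003,0,0,0.1,0],
    [0,0,0.0003,0,0,0.1,0],
    [0,0,0.0003,0,0,0.1,0],
  ],
)

```text
t: 9.4
eef_pos: [534.5, 43.6, 125.9]
tcp_rot: [-3.14, 0.003, 2.499]
ft_force: [-1.2, 0.7, -1.3]
opening: 0.299
```

Run:
```python
from h import *
go(534.6,44,119,2.70)
```

```text
pos [534.5  43.6 125.9] rpy [-3.1401  0.0034  2.4988] f [-1.23  0.67 -1.32] m [0.02 0.23 0.03] tool delta mm [0.2, 0.3, 6.9] n 0.13779766770295943 rot [-0.0019, 0.0033, -0.2012]
```

Call:
play_rows(
  moves=[
    [0,0.0002,0.0004,0,0,0.1,0],
    [0,0,0.0004,0,0,-0.08,0],
    [0,0,0.0004,0,0,-0.1,0],
    [0,0,0.0004,0,0,-0.1,0],
    [0,0,0.0004,0,0,-0.1,0],
    [0,0,0.0004,0,0,-0.1,0],
  ],
)

```text
t: 10.0
eef_pos: [534.4, 43.5, 124.7]
tcp_rot: [-3.139, 0.003, 2.906]
ft_force: [-0.9, -0.9, -1.2]
opening: 0.293
```

Run:
```python
from h import *
go(534.6,44,119,2.70)
```

```text
pos [534.4  43.5 124.7] rpy [-3.1386  0.0034  2.906 ] f [-0.87 -0.93 -1.17] m [-0.09  0.32 -0.12] tool delta mm [-0.0, 0.5, 5.7] n 0.11496823953622788 rot [-0.0027, 0.0037, 0.2059]
```

Call:
play_rows(
  moves=[
    [0,0.0003,0.0005,0,0.003,0.08,0],
    [0,0.0001,0.0005,0,0,0.1,0],
    [0,0,0.0005,0,0,0.1,0],
    [0,0,0.0005,0,0,0.1,0],
    [0,0,0.0005,0,0,0.1,0],
    [0,0,0.0005,0,0,0.1,0],
  ],
)

```text
t: 10.6
eef_pos: [534.6, 43.7, 123.4]
tcp_rot: [-3.14, 0.004, 2.333]
ft_force: [-1.3, 0.2, 0.4]
opening: 0.288
```

Run:
```python
from h import *
go(534.6,44,119,2.70)
```

```text
pos [534.6  43.7 123.4] rpy [-3.14    0.0038  2.3329] f [-1.31  0.24  0.42] m [-0.05  0.34  0.15] tool delta mm [0.2, 0.2, 4.4] n 0.08800618525505205 rot [-0.0022, 0.0034, -0.3671]
```

Call:
play_rows(
  moves=[
    [0,0.0002,0.0006,0,0.003,-0.08,0],
    [0,0,0.0006,0,0,-0.1,0],
    [0,0,0.0006,0,0,-0.1,0],
    [0,0,0.0006,0,0,-0.1,0],
    [0,0,0.0006,0,0,-0.1,0],
    [0,0,0.0006,0,0,-0.1,0],
  ],
)

```text
t: 11.2
eef_pos: [534.5, 43.4, 121.9]
tcp_rot: [-3.14, 0.001, 2.947]
ft_force: [-1.7, -0.1, 0.4]
opening: 0.292
```

Run:
```python
from h import *
go(534.6,44,119,2.70)
```

```text
pos [534.5  43.4 121.9] rpy [-3.1396e+00  9.0000e-04  2.9474e+00] f [-1.68 -0.13  0.43] m [-0.06  0.44 -0.16] tool delta mm [0.1, 0.6, 2.9] n 0.05941857052838194 rot [-0.0018, 0.0012, 0.2474]
```

Call:
play_rows(
  moves=[
    [0,0.0003,0.0007,0,0,0.08,0],
    [0,0,0.0007,0,0,0.1,0],
    [0,0,0.0007,0,0,0.1,0],
    [0,0,0.0007,0,0,0.1,0],
    [0,0,0.0007,0,0,0.1,0],
    [0,0,0.0007,0,0,0.1,0],
  ],
)

```text
t: 11.8
eef_pos: [534.5, 43.7, 120.5]
tcp_rot: [-3.141, 0.004, 2.375]
ft_force: [-1.5, 0.2, 3.1]
opening: 0.294
```

Run:
```python
from h import *
go(534.6,44,119,2.70)
```

```text
pos [534.5  43.7 120.5] rpy [-3.1413  0.0042  2.3754] f [-1.52  0.17  3.14] m [-0.03  0.48  0.19] tool delta mm [0.2, 0.3, 1.5] n 0.02994623090684849 rot [-0.001, 0.0041, -0.3246]
```

Call:
play_rows(
  moves=[
    [0,0.0002,0.0008,0,0.003,-0.08,0],
    [0,0,0.0008,0,0,-0.1,0],
    [0,0,0.0008,0,0,-0.1,0],
    [0,0,0.0008,0,0,-0.1,0],
    [0,0,0.0008,0,0,-0.1,0],
    [0,0,0.0008,0,0,-0.1,0],
  ],
)

```text
t: 12.4
eef_pos: [534.5, 43.3, 119.0]
tcp_rot: [-3.141, 0.003, 2.989]
ft_force: [-3.0, -0.8, 4.7]
opening: 0.291
```

Run:
```python
from h import *
go(534.6,44,119,2.70)
s=read_camera("scene"); crop(s,205,150,260,215,9,"s9.png")
```

```text
pos [534.5  43.3 119. ] rpy [-3.1406e+00  2.7000e-03  2.9891e+00] f [-2.97 -0.83  4.71] m [-0.09  0.63 -0.22] tool delta mm [0.0, 0.7, -0.0] n 0.013987485829868467 rot [-0.0006, 0.0028, 0.2891]
```

View pics/s9.png

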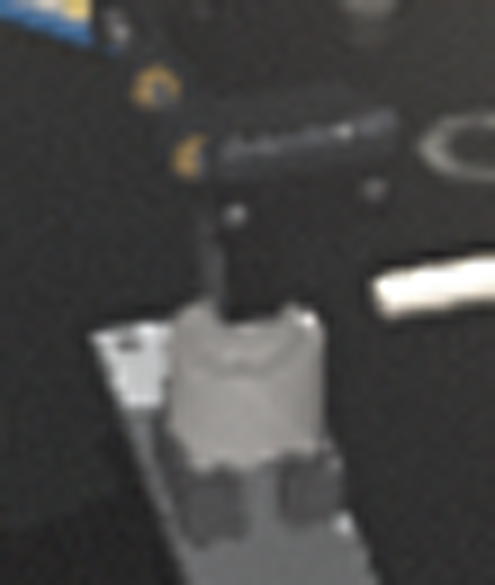

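Call:
play_rows(
  moves=[
    [0.0002,0.0002,0.0009,0,0,0.08,0],
    [0.0002,0,0.0009,0,0,0.1,0],
    [0,0,0.0009,0,0,0.1,0],
    [0,0,0.0009,0,0,0.1,0],
    [0,0,0.0009,0,0,0.1,0],
    [0,0,0.0009,0,0,0.1,0],
  ],
)

```text
t: 13.05
eef_pos: [534.5, 43.7, 117.1]
tcp_rot: [3.14, 0.006, 2.403]
ft_force: [-3.5, -0.3, 5.8]
opening: 0.294
```

Run:
```python
from h import *
go(534.6,44,119,2.70)
```

```text
pos [534.5  43.7 117.1] rpy [3.1397 0.0064 2.4034] f [-3.5  -0.32  5.76] m [0.07 0.79 0.3 ] tool delta mm [0.1, 0.4, -1.9] n 0.03914324547335948 rot [0.0009, 0.0066, -0.2966]
```

Call:
play_rows(
  moves=[
    [0.0002,0.0002,0.0009,0,0.006,-0.08,0],
    [0.0002,0,0.0009,0,0,-0.1,0],
    [0,0,0.0009,0,0,-0.1,0],
    [0,0,0.0009,0,0,-0.1,0],
    [0,0,0.0009,0,0,-0.1,0],
  ],
)

```text
t: 13.55
eef_pos: [534.5, 43.3, 116.0]
tcp_rot: [3.14, 0.004, 2.894]
ft_force: [-2.8, -0.2, 7.0]
opening: 0.291
```

Run:
```python
from h import *
go(534.6,44,119,2.70)
```

```text
pos [534.5  43.3 116. ] rpy [3.1404 0.0038 2.894 ] f [-2.78 -0.19  7.  ] m [-0.    0.74 -0.29] tool delta mm [0.0, 0.7, -3.0] n 0.06218030685877157 rot [0.0015, 0.0037, 0.194]
```

Call:
play_rows(
  moves=[
    [0.0002,0.0002,0.001,0,0.003,0.08,0],
    [0.0002,0,0.001,0,0,0.1,0],
    [0,0,0.001,0,0,0.1,0],
    [0,0,0.001,0,0,0.1,0],
    [0,0,0.001,0,0,0.1,0],
  ],
)

```text
t: 14.05
eef_pos: [534.6, 43.5, 115.0]
tcp_rot: [3.139, 0.004, 2.409]
ft_force: [-3.0, 0.2, 8.7]
opening: 0.293
```

Run:
```python
from h import *
go(534.6,44,119,2.70)
s=read_camera("scene"); crop(s,205,150,260,215,9,"s10.png")
```

```text
pos [534.6  43.5 115. ] rpy [3.1388 0.004  2.4094] f [-3.05  0.2   8.66] m [-0.01  0.95  0.43] tool delta mm [0.3, 0.4, -4.0] n 0.08032426065437935 rot [0.0022, 0.0044, -0.2906]
```

View pics/s10.png

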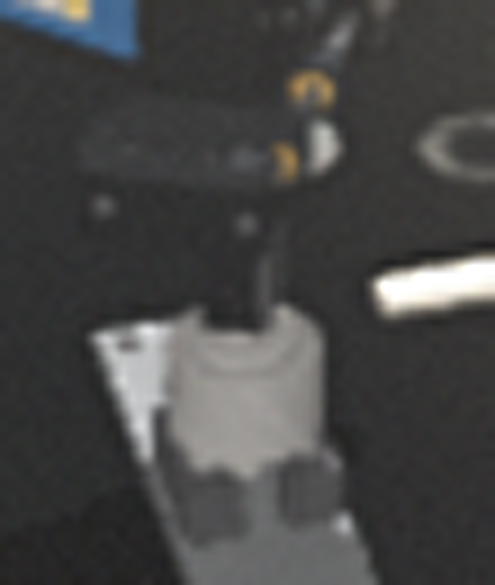

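Call:
play_rows(
  moves=[
    [0.0002,0.0002,0.001,0,0.003,-0.08,0],
    [0.0001,0,0.001,0,0,-0.1,0],
    [0,0,0.001,0,0,-0.1,0],
    [0,0,0.001,0,0,-0.1,0],
    [0,0,0.001,0,0,-0.1,0],
  ],
)

```text
t: 14.6
eef_pos: [534.5, 43.2, 114.5]
tcp_rot: [3.139, 0.005, 2.896]
ft_force: [-4.2, -0.1, 10.7]
opening: 0.295
```

Run:
```python
from h import *
go(534.6,44,119,2.70)
```

```text
pos [534.5  43.2 114.5] rpy [3.1394 0.0049 2.896 ] f [-4.2  -0.11 10.69] m [ 0.05  1.   -0.28] tool delta mm [0.1, 0.8, -4.5] n 0.09093598315325224 rot [0.0027, 0.0046, 0.196]
```

Call:
play_rows(
  moves=[
    [0.0002,0.0002,0.001,0,0.003,0.08,0],
    [0.0001,0,0.001,0,0,0.1,0],
    [0,0,0.001,0,0,0.1,0],
    [0,0,0.001,0,0,0.1,0],
    [0,0,0.001,0,0,0.1,0],
  ],
)

```text
t: 15.1
eef_pos: [534.6, 43.5, 114.4]
tcp_rot: [3.137, 0.005, 2.412]
ft_force: [-4.1, 0.5, 10.9]
opening: 0.29
```

Run:
```python
from h import *
go(534.6,44,119,2.70)
s=read_camera("scene"); crop(s,205,150,260,215,9,"s11.png")
go(534.6,44,119,2.70)
```

```text
pos [534.6  43.5 114.4] rpy [3.1374 0.0046 2.4117] f [-4.12  0.51 10.95] m [-0.04  1.05  0.41] tool delta mm [0.3, 0.4, -4.6] n 0.09171071135052572 rot [0.0035, 0.0051, -0.2883]
pos [534.6  43.5 114.4] rpy [3.1372 0.0044 2.4045] f [-4.03  1.04 10.57] m [-0.14  1.07 -0.41] tool delta mm [0.3, 0.4, -4.6] n 0.0916797248596022 rot [0.0037, 0.005, -0.2955]
```

View pics/s11.png

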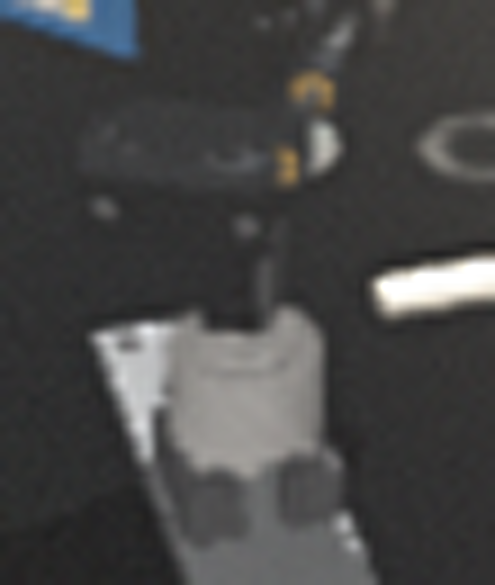

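Call:
play_rows(
  moves=[
    [0.0002,0.0002,0.0011,0,0.003,-0.08,0],
    [0.0001,0,0.0012,0,0,-0.1,0],
    [0,0,0.0013,0,0,-0.1,0],
    [0,0,0.0013,0,0,-0.1,0],
    [0,0,0.0013,0,0,-0.1,0],
  ],
)

```text
t: 15.65
eef_pos: [534.5, 43.2, 113.5]
tcp_rot: [3.138, 0.006, 2.898]
ft_force: [-5.5, -0.5, 13.2]
opening: 0.294
```

Run:
```python
from h import *
go(534.6,44,119,2.70)
```

```text
pos [534.5  43.2 113.5] rpy [3.1384 0.0064 2.8982] f [-5.52 -0.47 13.2 ] m [ 0.    1.37 -0.39] tool delta mm [0.0, 0.8, -5.5] n 0.1120550503737543 rot [0.0038, 0.006, 0.1982]
```

Call:
play_rows(
  moves=[
    [0,0,0,0,0,0.02,0],
    [0,0,-0.0003,0,0,0,0],
    [0,0,-0.0003,0,0,0,0],
    [0,0,-0.0003,0,0,0,0],
  ],
)

```text
t: 16.05
eef_pos: [534.4, 43.3, 117.5]
tcp_rot: [3.138, 0.008, 2.885]
ft_force: [-2.3, -0.2, 2.2]
opening: 0.292
```

Run:
```python
from h import *
go(534.6,44,119,2.70)
```

```text
pos [534.4  43.3 117.5] rpy [3.1385 0.0083 2.8849] f [-2.26 -0.21  2.17] m [-0.05  0.75  0.13] tool delta mm [-0.0, 0.8, -1.5] n 0.03333188218135731 rot [0.0039, 0.008, 0.1849]
```

Call:
play_rows(
  moves=[
    [0,0,0,0,0.004,0,0],
    [0,0,0,0,0,0,40],
    [0,0,0,0,0,0,60],
    [0,0,0,0,0,0,60],
    [0,0,0,0,0,0,60],
  ],
)

```text
t: 16.55
eef_pos: [535.5, 43.2, 117.8]
tcp_rot: [3.138, 0.007, 2.885]
ft_force: [0.9, -0.9, 1.0]
opening: 0.564
```

Run:
```python
from h import *
go(534.6,44,119,2.70)
s=read_camera("scene"); crop(s,205,150,260,215,9,"s12.png")
```

```text
pos [535.5  43.2 117.8] rpy [3.1377 0.0068 2.8851] f [ 0.86 -0.88  0.97] m [ 0.06 -0.04 -0.01] tool delta mm [1.1, 0.5, -1.2] n 0.034449264363433756 rot [0.0045, 0.0064, 0.1851]
```

View pics/s12.png

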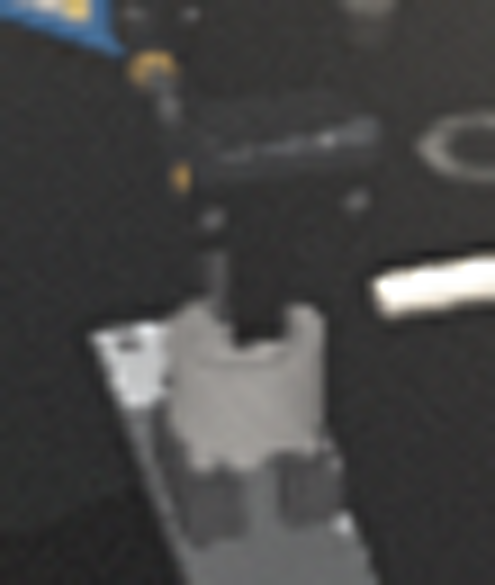

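Call:
play_rows(
  moves=[
    [0,0,-0.002,0,0,0,60],
    [0,0,-0.01,0,0,0,60],
    [0,0,-0.02,0,0,0,60],
    [0,0,-0.03,0,0,0,60],
    [0,0,-0.03,0,0,0,60],
    [0,0,-0.02,0,0,0,60],
    [0,0,0,0,0,0.1,60],
  ],
)

```text
t: 17.3
eef_pos: [534.4, 43.0, 237.4]
tcp_rot: [3.137, 0.006, 2.784]
ft_force: [-0.5, 0.6, 0.1]
opening: 0.603
```

Run:
```python
from h import *
go(535,44,225,0.1)
s=read_camera("scene"); crop(s,205,140,260,215,8,"s13.png")
p=np.array([534.6,44,0])
for z in(141.4,88.4): print(proj(s,p+[0,0,z]))
```

```text
pos [534.4  43.  237.4] rpy [3.137  0.0064 2.7843] f [-0.54  0.63  0.07] m [-0.02 -0.02 -0.03] tool delta mm [-0.1, 1.1, 12.4] n 0.24991764040988962 rot [0.0101, -0.0041, 2.6843]
[230.97267185 174.32329543]
[231.24880818 186.99073446]
```

View pics/s13.png

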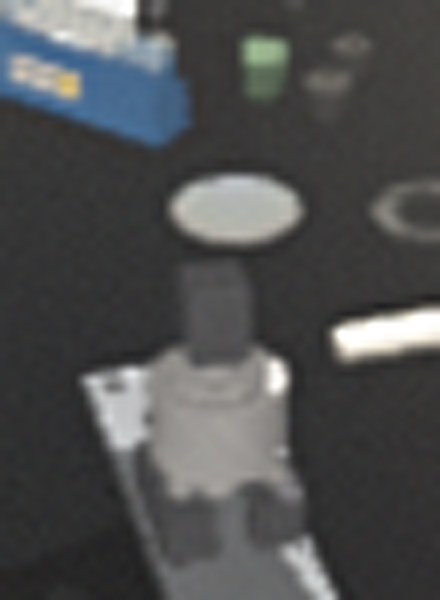

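Run:
```python
from h import *
go(425.8,-282.7,120,0.1)
s=read_camera("scene"); cv2.imwrite("pics/s14.png",s["img"][:,:,::-1])
for k in range(18):
    y=2.784-0.149*k; dx,dy=-5.9,-18
    print(k,round(dx*np.cos(y)+dy*np.sin(y),1),round(dx*np.sin(y)-dy*np.cos(y),1))
```

```text
pos [534.1  43.  236.6] rpy [3.1372 0.0054 2.7757] f [0.13 0.   0.72] m [-0.02 -0.    0.  ] tool delta mm [-14.7, -343.4, 115.2] n 7.250467383727957 rot [0.0086, -0.0041, 2.6757]
0 -0.8 -18.9
1 -3.6 -18.6
2 -6.3 -17.9
3 -8.9 -16.7
4 -11.3 -15.2
5 -13.4 -13.4
6 -15.2 -11.3
7 -16.7 -8.9
8 -17.9 -6.3
9 -18.6 -3.6
10 -18.9 -0.8
11 -18.8 2.1
12 -18.3 4.8
13 -17.4 7.5
14 -16.1 10.0
15 -14.4 12.3
16 -12.4 14.3
17 -10.2 16.0
```

View pics/s14.png

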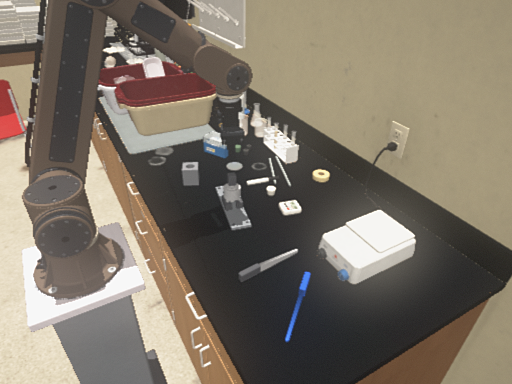

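Call:
play_rows(
  moves=[
    [-0.0008,-0.0189,0,0,0,0.149,60],
    [-0.0036,-0.0186,0,0,0,0.149,60],
    [-0.0063,-0.0179,0,0,0,0.149,60],
    [-0.0089,-0.0167,0,0,0,0.149,60],
    [-0.0113,-0.0152,0.003,0,0,0.149,60],
    [-0.0134,-0.0134,0.003,0,0,0.149,60],
    [-0.0152,-0.0113,0.005,0,0,0.149,60],
    [-0.0167,-0.0089,0.005,0,0,0.149,60],
  ],
)

```text
t: 18.2
eef_pos: [483.0, -103.7, 217.8]
tcp_rot: [3.141, -0.003, 1.586]
ft_force: [0.2, 0.7, -0.1]
opening: 0.6
```

Run:
```python
from h import *
go(425.8,-282.7,120,0.1)
y0=state()["tcp_rot"][2]; p=state()["eef_pos"]; n=9
dx,dy=(425.8-p[0])/n,(-282.7-p[1])/n
for k in range(n):
    y=y0-0.149*k
    print(k,round(dx*np.cos(y)+dy*np.sin(y),1),round(dx*np.sin(y)-dy*np.cos(y),1))
```

```text
pos [ 483.  -103.7  217.8] rpy [ 3.1407 -0.0033  1.5859] f [ 0.23  0.72 -0.12] m [-0.01  0.04  0.02] tool delta mm [-178.5, -60.0, 97.1] n 4.237036282672253 rot [-0.0018, -0.0033, 1.4859]
0 -19.8 -6.7
1 -20.6 -3.6
2 -20.9 -0.6
3 -20.7 2.6
4 -20.1 5.6
5 -19.1 8.5
6 -17.6 11.3
7 -15.7 13.7
8 -13.5 15.9
```

Call:
play_rows(
  moves=[
    [-0.0198,-0.0067,0.008,0,0,0.149,60],
    [-0.0206,-0.0036,0.008,0,0,0.149,60],
    [-0.0209,-0.0006,0.008,0,0,0.149,60],
    [-0.0207,0.0026,0.008,0,0,0.149,60],
    [-0.0201,0.0056,0.008,0,0,0.149,60],
    [-0.0191,0.0085,0.008,0,0,0.149,60],
    [-0.016,0.01,0.006,0,0,0.149,60],
    [-0.012,0.01,0.003,0,0,0.149,60],
  ],
)

```text
t: 19.0
eef_pos: [428.7, -260.8, 156.2]
tcp_rot: [-3.134, 0.002, 0.386]
ft_force: [0.5, 0.0, -1.0]
opening: 0.601
```

Run:
```python
from h import *
go(425.8,-282.7,80,0.1)
```

```text
pos [ 428.7 -260.8  156.2] rpy [-3.1336e+00  1.7000e-03  3.8550e-01] f [ 0.49  0.01 -0.96] m [-0.07  0.13  0.07] tool delta mm [-10.8, 19.9, 76.1] n 1.5877170186041893 rot [-0.0077, 0.0028, 0.2855]
```

Call:
play_rows(
  moves=[
    [-0.0054,0.01,0.015,-0.0077,0.0028,0.143,60],
    [-0.003,0.008,0.015,0,0,0.13,60],
    [0,0,0.01,0,0,0,60],
    [0,0,0,0,0,0,60],
  ],
)

```text
t: 19.4
eef_pos: [424.7, -282.4, 113.8]
tcp_rot: [-3.14, 0.001, 0.109]
ft_force: [0.1, 0.3, 0.4]
opening: 0.6
```

Run:
```python
from h import *
go(425.8,-282.7,60,0.1)
c=read_camera("top");crop(c,310,165,390,265,6,"t15.png")
s=read_camera("scene"); crop(s,220,190,320,300,6,"s15.png")
```

```text
pos [ 424.7 -282.4  113.8] rpy [-3.1395e+00  1.4000e-03  1.0870e-01] f [0.09 0.28 0.42] m [-0.05  0.16  0.05] tool delta mm [1.1, 0.6, 53.8] n 1.0755287498957609 rot [-0.0021, 0.0014, 0.0087]
```

View pics/s15.png

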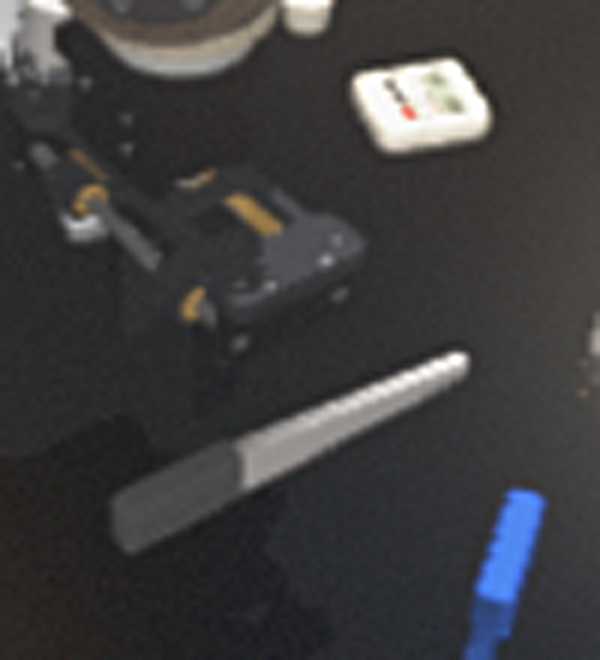

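View pics/t15.png

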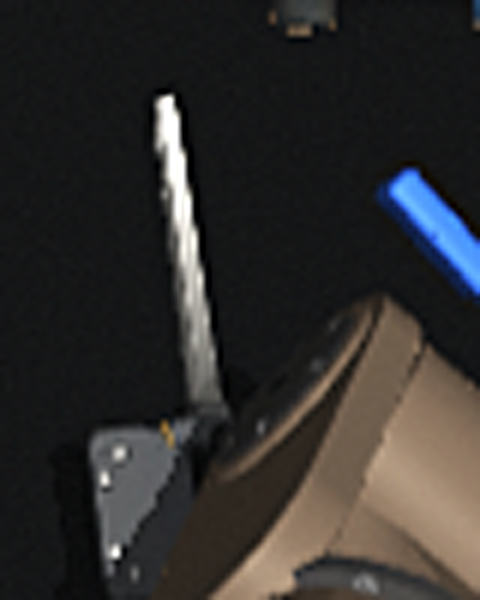

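Call:
play_rows(
  moves=[
    [0.001,0.0005,0.015,-0.002,0.0014,0.008,60],
    [0,0,0.02,0,0,0,60],
    [0,0,0.02,0,0,0,60],
    [0,0,0.015,0,0,0,50],
    [0,0,0.008,0,0,0,45],
    [0,0,0.002,0,0,0,40],
    [0,0,0.0,0,0,0,40],
  ],
)

```text
t: 20.2
eef_pos: [430.0, -282.0, 37.7]
tcp_rot: [3.134, -0.007, 0.121]
ft_force: [-0.4, 0.4, 0.3]
opening: 0.405
```

Run:
```python
from h import *
go(425.8,-282.7,19,0.1)
```

```text
pos [ 430.  -282.    37.7] rpy [ 3.1341 -0.0072  0.121 ] f [-0.36  0.43  0.28] m [-0.04  0.19  0.02] tool delta mm [-4.4, 0.1, 18.7] n 0.3835806997445217 rot [0.0075, -0.0072, 0.0209]
```

Call:
play_rows(
  moves=[
    [-0.003,0.0,0.007,0.0075,-0.0072,0.018,40],
    [-0.001,0,0.006,0,0,0,40],
    [0,0,0.003,0,0,0,40],
    [0,0,0,0,0,0,40],
  ],
)

```text
t: 20.6
eef_pos: [426.4, -283.0, 22.1]
tcp_rot: [3.14, -0.001, 0.102]
ft_force: [-0.1, -0.7, 0.9]
opening: 0.4
```

Run:
```python
from h import *
go(425.8,-282.7,19,0.1)
```

```text
pos [ 426.4 -283.    22.1] rpy [ 3.1402e+00 -1.4000e-03  1.0240e-01] f [-0.06 -0.65  0.85] m [-0.07  0.17 -0.04] tool delta mm [-0.6, -0.3, 3.1] n 0.06392878010016502 rot [0.0014, -0.0014, 0.0024]
```

Call:
play_rows(
  moves=[
    [0,0,0.002,0.0014,-0.0014,0.002,30],
    [0,0,0,0,0,0,0],
    [0,0,0,0,0,0,0],
    [0,0,0,0,0,0,0],
    [0,0,0,0,0,0,0],
  ],
)

```text
t: 21.1
eef_pos: [426.5, -283.1, 20.1]
tcp_rot: [-3.142, 0.0, 0.1]
ft_force: [-0.4, 0.5, -1.9]
opening: 0.187
```

Run:
```python
from h import *
go(425.8,-282.7,19,0.1)
```

```text
pos [ 426.5 -283.1   20.1] rpy [-3.1416e+00  1.0000e-04  1.0030e-01] f [-0.36  0.53 -1.89] m [-0.08  0.06  0.01] tool delta mm [-0.6, -0.5, 1.1] n 0.02620623795764522 rot [-0.0, 0.0001, 0.0003]
```

Call:
play_rows(
  moves=[
    [0,0,-0.01,0,0,0,0],
    [0,0,-0.015,0,0,0,0],
    [0,0,-0.015,0,0,0,0],
    [0,0,-0.005,0,0,-0.05,0],
    [0,0,0,0,0,-0.12,0],
    [0,0,0,0,0,-0.14,0],
    [0,0,0,0,0,-0.14,0],
    [0,0,0,0,0,-0.14,0],
  ],
)

```text
t: 21.9
eef_pos: [425.9, -282.4, 71.4]
tcp_rot: [-3.141, 0.0, 0.71]
ft_force: [-0.5, -1.0, -2.0]
opening: 0.193
```

Run:
```python
from h import *
go(480,-196,65,1.348)
y0=state()["tcp_rot"][2]; p=state()["eef_pos"]; n=6
dx,dy=(475-p[0])/n,(-210-p[1])/n
for k in range(n):
    y=y0+0.12*k
    print(k,round(dx*np.cos(y)+dy*np.sin(y),1),round(dx*np.sin(y)-dy*np.cos(y),1))
```

```text
pos [ 425.9 -282.4   71.4] rpy [-3.1413e+00  2.0000e-04  7.1040e-01] f [-0.52 -1.   -2.  ] m [-0.08  0.22 -0.02] tool delta mm [97.4, -30.2, 6.4] n 2.0432675812464485 rot [-0.0004, 0.0001, -0.6376]
0 14.1 -3.8
1 14.4 -2.1
2 14.6 -0.4
3 14.5 1.4
4 14.2 3.1
5 13.8 4.8
```

Call:
play_rows(
  moves=[
    [0.008,-0.002,0,0,0,-0.12,0],
    [0.0144,-0.0021,0,0,0,-0.12,0],
    [0.0146,-0.0004,0,0,0,-0.12,0],
    [0.0145,0.0014,0,0,0,-0.12,0],
    [0.0142,0.0031,0,0,0,-0.1,0],
    [0.01,0.003,0,0,0,-0.04,0],
    [0.002,0,0,0,0,0,0],
    [0,0,0,0,0,0,0],
  ],
)

```text
t: 22.7
eef_pos: [469.5, -213.8, 76.0]
tcp_rot: [3.14, 0.001, 1.357]
ft_force: [-0.1, 0.2, -3.2]
opening: 0.188
```

Run:
```python
from h import *
go(480,-196.3,65,1.348)
c=read_camera("top");crop(c,190,165,330,270,5,"t16.png")
s=read_camera("scene"); crop(s,195,150,305,260,6,"s16.png")
```

```text
pos [ 469.5 -213.8   76. ] rpy [3.1402e+00 1.0000e-03 1.3571e+00] f [-0.14  0.16 -3.22] m [-0.17  0.13 -0.04] tool delta mm [19.3, 6.5, 11.0] n 0.4634229933351225 rot [0.0014, 0.001, 0.0091]
```

View pics/s16.png

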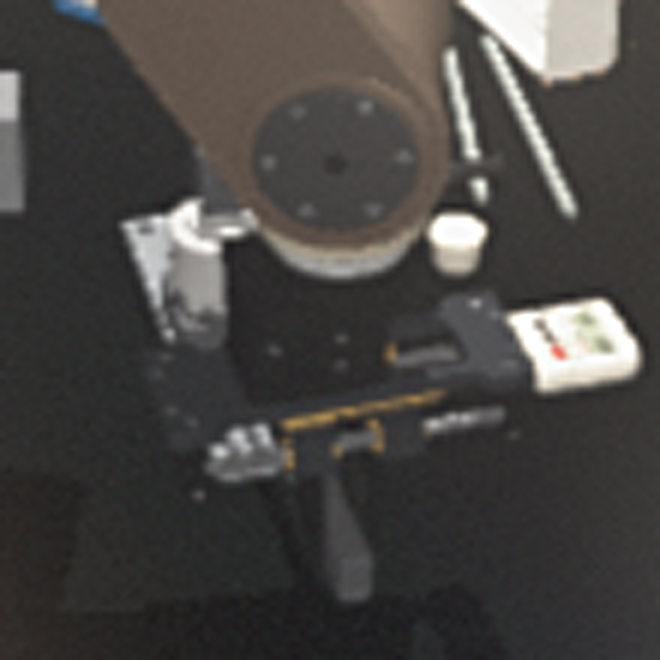

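View pics/t16.png

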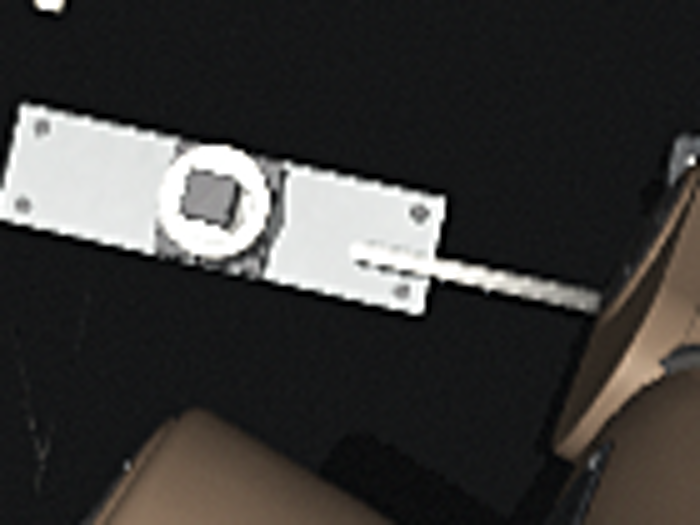

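Call:
play_rows(
  moves=[
    [0.008,0.004,0.006,0.0014,0.001,0.009,0],
    [0.008,0.002,0.01,0,0,0,0],
    [0.003,0,0.01,0,0,0,0],
    [0,0,0.004,0,0,0,0],
    [0,0,0,0,0,0,0],
  ],
)

```text
t: 23.3
eef_pos: [479.6, -196.2, 42.5]
tcp_rot: [-3.14, -0.0, 1.343]
ft_force: [0.9, 0.3, -2.2]
opening: 0.187
```

Run:
```python
from h import *
go(480.1,-196.3,40,1.348)
```

```text
pos [ 479.6 -196.2   42.5] rpy [-3.1401e+00 -5.0000e-04  1.3430e+00] f [ 0.94  0.32 -2.16] m [-0.17  0.1   0.05] tool delta mm [-0.0, 0.6, 2.5] n 0.05087639241601217 rot [-0.0015, -0.0005, -0.005]
```

Call:
play_rows(
  moves=[
    [0,0.0005,0.002,-0.0015,0,-0.005,0],
    [0,0,0,0,0,0,0],
  ],
)

```text
t: 23.5
eef_pos: [480.0, -196.4, 40.0]
tcp_rot: [-3.141, -0.001, 1.348]
ft_force: [0.8, -0.1, -2.6]
opening: 0.187
```

Run:
```python
from h import *
go(480.1,-196.3,40,1.348)
c=read_camera("top");crop(c,225,185,325,245,8,"t17.png")
p=state()["eef_pos"]; zu=p[2]-20
for y in (175,100,30):
  d=np.array([np.cos(1.348),np.sin(1.348)]); q=p[:2]+d*(y+11.4); print(y,proj(c,[*q,zu+26.7-(y-25)*.1247]))
s=read_camera("scene"); crop(s,195,150,305,260,6,"s17.png")
```

```text
pos [ 480.  -196.4   40. ] rpy [-3.1411e+00 -6.0000e-04  1.3485e+00] f [ 0.77 -0.06 -2.61] m [-0.2   0.15 -0.  ] tool delta mm [0.1, 0.1, 0.0] n 0.0030852225480047157 rot [-0.0004, -0.0006, 0.0005]
175 [253.51690369 210.6326484 ]
100 [278.81375572 216.20820937]
30 [302.84028586 221.50378462]
```

View pics/t17.png

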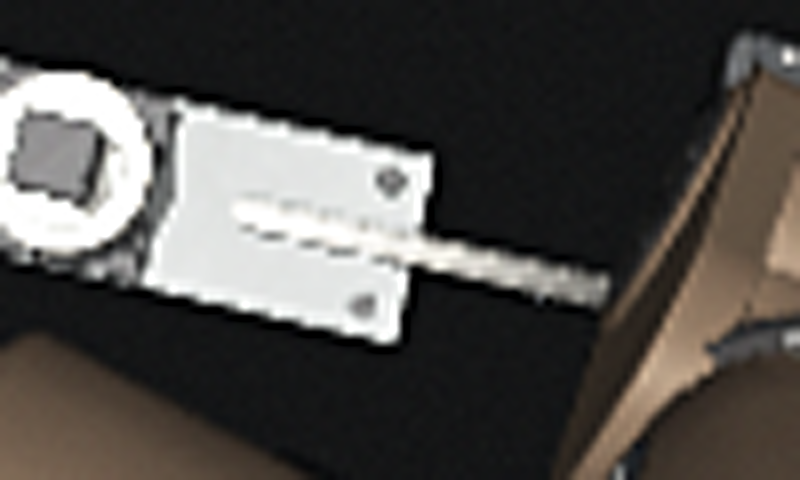

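View pics/s17.png

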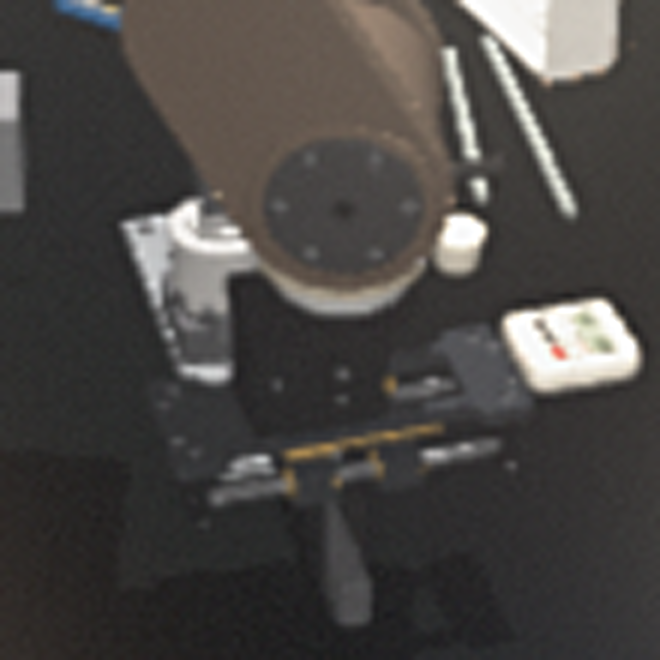

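Call:
play_rows(
  moves=[
    [0,0,0.004,0,0,0,0],
    [0,0,0.003,0,0,0,0],
    [0,0,0.001,0,0,0,0],
  ],
)

```text
t: 23.9
eef_pos: [480.3, -196.8, 32.4]
tcp_rot: [3.14, -0.0, 1.348]
ft_force: [-0.3, -0.7, -1.8]
opening: 0.188
```

Run:
```python
from h import *
go(480.1,-196.3,32.5,1.348)
```

```text
pos [ 480.3 -196.8   32.4] rpy [ 3.1403e+00 -1.0000e-04  1.3477e+00] f [-0.35 -0.72 -1.84] m [-0.16  0.1   0.05] tool delta mm [0.5, -0.3, -0.1] n 0.010823963939436304 rot [0.0013, -0.0001, -0.0003]
```

Call:
play_rows(
  moves=[
    [0.003,0,0,0.001,0,0,0],
    [0.005,0,0,0,0,0,0],
    [0.005,0,0,0,0,0,0],
    [0.003,0,0,0,0,0,0],
    [0.001,0,0,0,0,0,0],
  ],
)

```text
t: 24.4
eef_pos: [484.3, -178.6, 32.3]
tcp_rot: [3.142, -0.0, 1.348]
ft_force: [-0.5, -0.7, -2.3]
opening: 0.188
```

```bash
cat >> h.py <<'E'
def slot():
    st=state(); p=st["eef_pos"]; d=np.array([np.cos(1.348),np.sin(1.348)]); q=p[:2]-[534.6,44]
    s=q@d; lat=q@np.array([d[1],-d[0]])
    f=st["ft_force"]; print("tip s",(s+186.4).round(1),"lat(tool y)",lat.round(2),"z",p[2].round(2),"rpy",st["tcp_rot"].round(4),"F along",(f[:2]@d).round(2),"lat",(f[:2]@[d[1],-d[0]]).round(2),"z",f[2].round(2),"m",st["moment"].round(2),"t",st["t"])
E
python3 - <<'E'
from h import *
slot()
E
```

```text
tip s -41.9 lat(tool y) 0.15 z 32.33 rpy [ 3.1415e+00 -1.0000e-04  1.3477e+00] F along -0.83 lat -0.31 z -2.33 m [-0.14  0.07 -0.02] t 24.4
```

Call:
play_rows(
  moves=[
    [0.003,-0.0001,0.0003,0,0,0,0],
    [0.004,0,0.0003,0,0,0,0],
    [0.004,0,0.0002,0,0,0,0],
    [0.004,0,0,0,0,0,0],
    [0.004,0,0,0,0,0,0],
  ],
)

```text
t: 24.9
eef_pos: [489.2, -159.0, 32.1]
tcp_rot: [3.14, 0.0, 1.347]
ft_force: [0.9, -0.8, -0.6]
opening: 0.187
```

Run:
```python
from h import *
slot()
```

```text
tip s -21.6 lat(tool y) 0.62 z 32.08 rpy [3.1399e+00 2.0000e-04 1.3473e+00] F along -0.57 lat 1.04 z -0.61 m [-0.11  0.14  0.03] t 24.9
```

Call:
play_rows(
  moves=[
    [0.004,-0.0004,0,0.0015,0,0,0],
    [0.005,-0.0003,0,0,0,0,0],
    [0.005,0,0,0,0,0,0],
    [0.005,0,0,0,0,0,0],
    [0.005,0,0,0,0,0,0],
    [0.005,0,0,0,0,0,0],
  ],
)

```text
t: 25.5
eef_pos: [495.5, -127.9, 32.1]
tcp_rot: [3.142, 0.0, 1.347]
ft_force: [-0.8, -0.9, -0.6]
opening: 0.186
```

Run:
```python
from h import *
slot()
s=read_camera("scene"); crop(s,195,130,305,240,6,"s18.png")
```

```text
tip s 10.1 lat(tool y) -0.17 z 32.09 rpy [3.1415e+00 3.0000e-04 1.3474e+00] F along -1.03 lat -0.62 z -0.57 m [-0.15  0.11  0.01] t 25.5
```

View pics/s18.png

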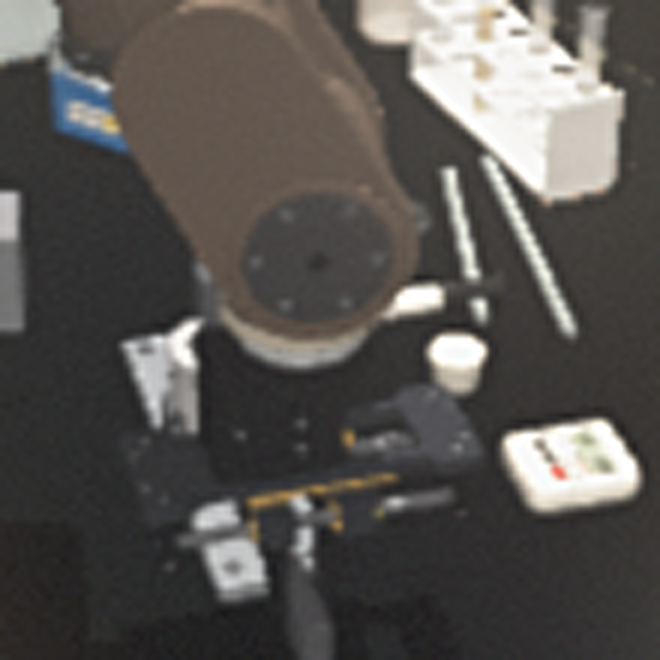

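Run:
```python
from h import *
s=read_camera("scene")
for off in (0,65):
  for z in (180,200,240,280,320): print(off,z,proj(s,[480-.221*off,-196.4-.975*off,z]).round(1))
```

```text
0 180 [251.2 206.5]
0 200 [251.3 200.9]
0 240 [251.5 189.3]
0 280 [251.7 177.3]
0 320 [251.9 164.6]
65 180 [257.9 220.1]
65 200 [258.  214.4]
65 240 [258.4 202.6]
65 280 [258.8 190.2]
65 320 [259.1 177.2]
```

Call:
play_rows(
  moves=[
    [0.004,0.0002,0,0,0,0,0],
    [0.004,0,0,0,0,0,0],
    [0.003,0,0,0,0,0,0],
    [0.003,0,0,0,0,0,0],
  ],
)

```text
t: 26.0
eef_pos: [499.0, -113.5, 32.1]
tcp_rot: [3.141, 0.0, 1.348]
ft_force: [-0.1, -0.6, 0.1]
opening: 0.187
```

Run:
```python
from h import *
slot()
```

```text
tip s 25.0 lat(tool y) 0.12 z 32.11 rpy [3.1414e+00 3.0000e-04 1.3476e+00] F along -0.59 lat 0.0 z 0.06 m [-0.2   0.07 -0.02] t 26.0
```

Call:
play_rows(
  moves=[
    [0.002,0,0,0,0,0,0],
    [0.002,0,0,0,0,0,0],
    [0.002,0,0,0,0,0,0],
    [0.002,0,0,0,0,0,0],
    [0.002,0,0,0,0,0,0],
  ],
)

```text
t: 26.5
eef_pos: [501.5, -103.6, 32.2]
tcp_rot: [3.141, 0.001, 1.348]
ft_force: [-2.4, -10.3, -0.4]
opening: 0.187
```

Run:
```python
from h import *
slot()
```

```text
tip s 35.1 lat(tool y) 0.33 z 32.16 rpy [3.141e+00 1.200e-03 1.348e+00] F along -10.61 lat -0.01 z -0.42 m [-1.55  0.49 -0.  ] t 26.5
```

Call:
play_rows(
  moves=[
    [0.002,-0.0001,0,0,0,0,0],
    [0.0025,0,0,0,0,0,0],
    [0.0025,0,0,0,0,0,0],
    [0.0025,0,0,0,0,0,0],
    [0.0025,0,0,0,0,0,0],
  ],
)

```text
t: 27.0
eef_pos: [504.0, -96.2, 32.2]
tcp_rot: [3.14, 0.006, 1.349]
ft_force: [-3.2, -15.0, -0.5]
opening: 0.187
```

Run:
```python
from h import *
slot()
```

```text
tip s 42.9 lat(tool y) 1.12 z 32.2 rpy [3.1395 0.0058 1.3488] F along -15.3 lat 0.15 z -0.47 m [-2.31  0.7   0.07] t 27.0
```

Call:
play_rows(
  moves=[
    [0.003,-0.0005,0,0,0.003,0,0],
    [0.003,-0.0004,0,0,0,0,0],
    [0.003,0,0,0,0,0,0],
    [0.003,0,0,0,0,0,0],
    [0.003,0,0,0,0,0,0],
    [0.003,0,0,0,0,0,0],
  ],
)

```text
t: 27.6
eef_pos: [506.9, -86.0, 32.2]
tcp_rot: [3.137, 0.01, 1.349]
ft_force: [-4.1, -19.1, 0.3]
opening: 0.187
```

Run:
```python
from h import *
slot()
```

```text
tip s 53.5 lat(tool y) 1.75 z 32.16 rpy [3.1374 0.01   1.3486] F along -19.55 lat 0.23 z 0.26 m [-2.92  0.87  0.02] t 27.6
```

Run:
```python
from h import *
go(510,-70,32.2,1.348)
```

```text
pos [506.9 -86.   32.2] rpy [3.1374 0.01   1.3486] f [ -4.1  -19.12   0.26] m [-2.92  0.87  0.02] tool delta mm [16.3, -0.5, -0.2] n 0.3257235220471446 rot [0.0042, 0.01, 0.0007]
```

Call:
play_rows(
  moves=[
    [0.003,-0.0008,0,0.002,0.004,0,0],
    [0.003,-0.0006,0,0.002,0.004,0,0],
    [0.003,-0.0004,0,0,0,0,0],
    [0.003,-0.0003,0,0,0,0,0],
    [0.003,-0.0002,0,0,0,0,0],
    [0.003,-0.0002,0,0,0,0,0],
  ],
)

```text
t: 28.2
eef_pos: [508.6, -76.6, 32.2]
tcp_rot: [3.138, 0.01, 1.349]
ft_force: [-3.7, -17.2, 0.5]
opening: 0.188
```

Run:
```python
from h import *
slot()
c=read_camera("top");crop(c,200,170,300,240,7,"t19.png")
s=read_camera("scene"); crop(s,195,130,305,240,6,"s19.png")
```

```text
tip s 63.0 lat(tool y) 1.31 z 32.16 rpy [3.1383 0.0101 1.3485] F along -17.62 lat 0.25 z 0.47 m [-2.92  0.82  0.03] t 28.2
```

View pics/s19.png

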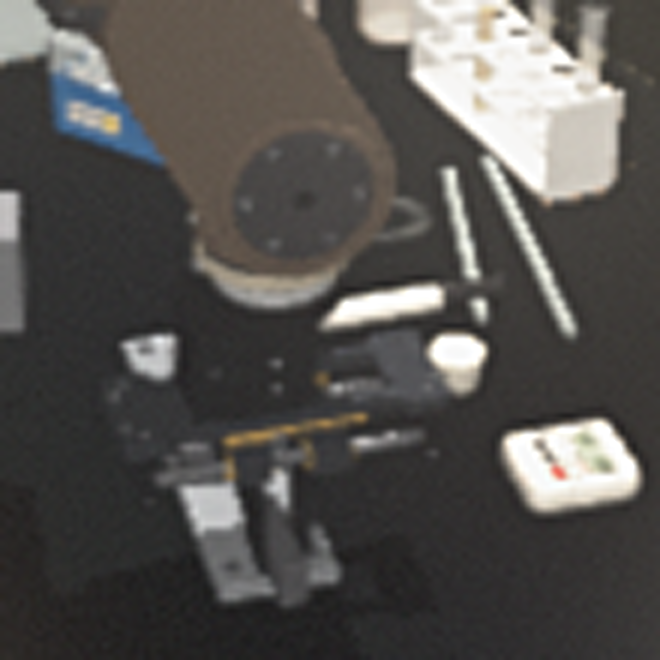

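Call:
play_rows(
  moves=[
    [0.003,-0.0005,0,0.002,0.005,0,0],
    [0.003,-0.0005,0,0.002,0.005,0,0],
    [0.003,-0.0004,0,0,0,0,0],
    [0.003,-0.0003,0,0,0,0,0],
    [0.003,-0.0002,0,0,0,0,0],
    [0.003,-0.0002,0,0,0,0,0],
  ],
)

```text
t: 28.9
eef_pos: [510.5, -66.6, 32.1]
tcp_rot: [3.14, 0.008, 1.349]
ft_force: [-3.5, -14.8, -0.0]
opening: 0.188
```

Run:
```python
from h import *
slot()
```

```text
tip s 73.2 lat(tool y) 0.89 z 32.13 rpy [3.1402 0.0075 1.3488] F along -15.24 lat -0.11 z -0.02 m [-2.69  0.65 -0.01] t 28.9
```

Call:
play_rows(
  moves=[
    [0.003,-0.0005,0,0.001,0.004,0,0],
    [0.003,-0.0003,0,0,0.003,0,0],
    [0.003,-0.0002,0,0,0,0,0],
    [0.003,-0.0002,0,0,0,0,0],
    [0.003,-0.0002,0,0,0,0,0],
    [0.003,-0.0002,0,0,0,0,0],
  ],
)

```text
t: 29.5
eef_pos: [512.5, -55.6, 32.1]
tcp_rot: [3.14, 0.007, 1.349]
ft_force: [-2.6, -12.6, 0.3]
opening: 0.185
```

Run:
```python
from h import *
slot()
```

```text
tip s 84.4 lat(tool y) 0.45 z 32.14 rpy [3.1402 0.0073 1.349 ] F along -12.87 lat 0.25 z 0.25 m [-2.26  0.61 -0.04] t 29.5
```

Call:
play_rows(
  moves=[
    [0.003,-0.0002,0,0.001,0.004,0,0],
    [0.003,-0.0001,0,0,0.003,0,0],
    [0.003,0,0,0,0,0,0],
    [0.003,0,0,0,0,0,0],
    [0.003,0,0,0,0,0,0],
    [0.003,0,0,0,0,0,0],
  ],
)

```text
t: 30.1
eef_pos: [515.3, -43.5, 32.1]
tcp_rot: [-3.141, 0.006, 1.35]
ft_force: [-3.5, -12.1, 0.3]
opening: 0.19
```

Run:
```python
from h import *
slot()
s=read_camera("scene"); crop(s,195,130,305,240,6,"s20.png")
```

```text
tip s 96.8 lat(tool y) 0.52 z 32.13 rpy [-3.1414  0.0063  1.3497] F along -12.59 lat -0.74 z 0.33 m [-2.1   0.54  0.06] t 30.1
```

View pics/s20.png

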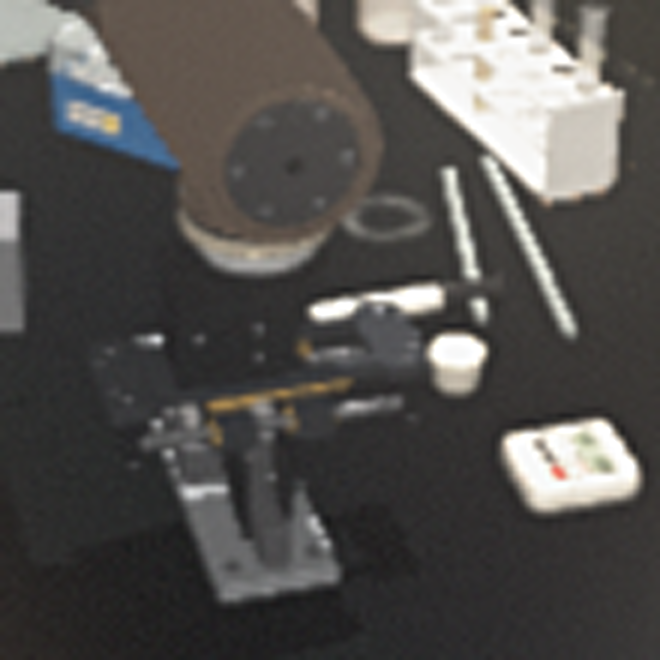

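Call:
play_rows(
  moves=[
    [0.003,-0.0002,0,0,0.004,0,0],
    [0.003,-0.0001,0,0,0.002,0,0],
    [0.003,0,0,0,0,0,0],
    [0.0025,0,0,0,0,0,0],
    [0.0025,0,0,0,0,0,0],
  ],
)

```text
t: 30.65
eef_pos: [517.5, -33.0, 32.1]
tcp_rot: [-3.141, 0.004, 1.35]
ft_force: [-2.1, -9.0, 0.6]
opening: 0.189
```

Run:
```python
from h import *
slot()
c=read_camera("top");cv2.imwrite("pics/t21.png",c["img"][:,:,::-1])
```

```text
tip s 107.6 lat(tool y) 0.35 z 32.15 rpy [-3.1408  0.0042  1.3504] F along -9.25 lat -0.01 z 0.6 m [-1.87  0.44 -0.06] t 30.65
```

View pics/t21.png

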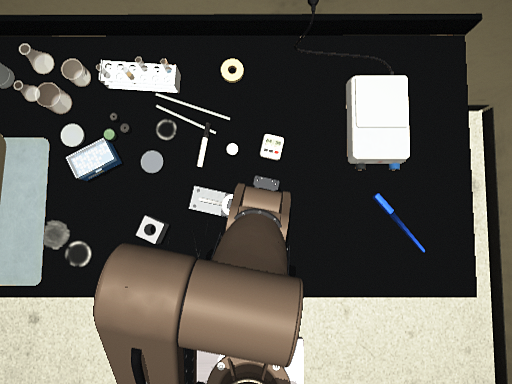

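Call:
play_rows(
  moves=[
    [0.002,0,0,0,0.003,0,0],
    [0.002,0,0,0,0,0,0],
    [0.0015,0,0,0,0,0,0],
  ],
)

```text
t: 31.0
eef_pos: [518.4, -29.0, 32.1]
tcp_rot: [-3.14, 0.003, 1.351]
ft_force: [-1.6, -9.1, 0.1]
opening: 0.191
```

Run:
```python
from h import *
slot()
```

```text
tip s 111.6 lat(tool y) 0.33 z 32.13 rpy [-3.1403  0.0032  1.3511] F along -9.27 lat 0.48 z 0.08 m [-1.82  0.41 -0.04] t 31.0
```

Call:
play_rows(
  moves=[
    [0.0005,0,0,0,0,0,0],
    [0,0,0,0,0,0,0],
    [0,0,0,0,0,0,0],
  ],
)

```text
t: 31.3
eef_pos: [518.4, -29.0, 32.1]
tcp_rot: [-3.14, 0.004, 1.351]
ft_force: [0.3, -1.8, -0.3]
opening: 0.19
```

Run:
```python
from h import *
slot()
s=read_camera("scene"); crop(s,195,130,305,240,6,"s22.png")
```

```text
tip s 111.6 lat(tool y) 0.33 z 32.12 rpy [-3.1402  0.0039  1.3509] F along -1.71 lat 0.68 z -0.31 m [-0.61  0.08 -0.01] t 31.3
```

View pics/s22.png

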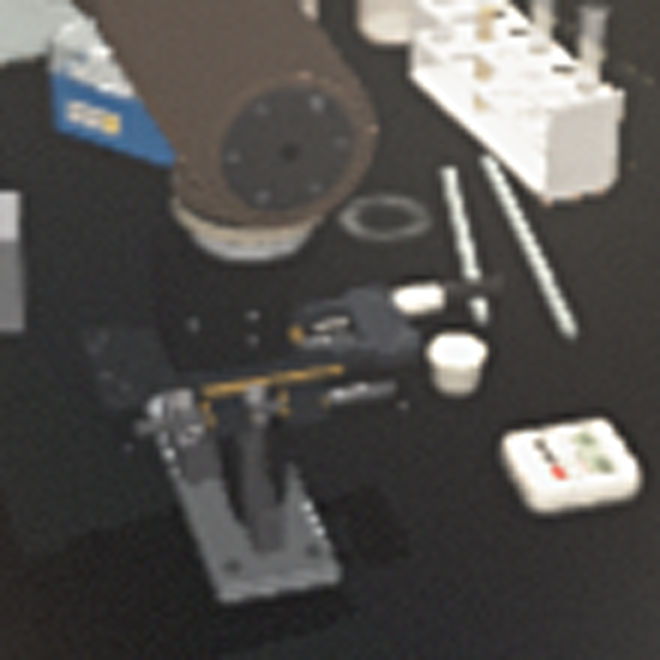

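Unloaded; release and retreat straight up.

Call:
play_rows(
  moves=[
    [0,0,0,0,0,0,30],
    [0,0,0,0,0,0,40],
    [0,0,0,0,0,0,45],
    [0,0,0,0,0,0,45],
    [0,0,-0.003,0,0,0,45],
    [0,0,-0.01,0,0,0,45],
    [-0.002,0,-0.02,0,0,0,45],
    [-0.01,0,-0.025,0,0,0,45],
  ],
)

```text
t: 32.15
eef_pos: [514.6, -39.2, 90.7]
tcp_rot: [-3.134, 0.003, 1.352]
ft_force: [-0.8, 0.9, -0.6]
opening: 0.45
```

Call:
play_rows(
  moves=[
    [-0.02,0,-0.02,0,0,0,45],
    [-0.03,0,-0.01,0,0,0,45],
    [-0.04,0,0,0,0,0,45],
    [-0.04,0,0,0,0,0,45],
    [-0.04,0,0,0,0,0,45],
    [-0.03,0,0,0,0,0,45],
    [-0.01,0,0,0,0,0,45],
  ],
)

```text
t: 32.85
eef_pos: [469.4, -251.3, 132.6]
tcp_rot: [3.137, 0.006, 1.356]
ft_force: [-0.4, 0.3, -0.7]
opening: 0.45
```

Run:
```python
from h import *
slot()
s=read_camera("scene"); crop(s,200,145,280,245,6,"s23.png")
c=read_camera("top");crop(c,190,170,300,240,7,"t23.png")
for z in (89+53+9.5,89+53,89,89+9.5): print(z,proj(s,[534.6,44,z]),proj(c,[534.6,44,z]))
```

```text
tip s -116.0 lat(tool y) 1.63 z 132.63 rpy [3.137  0.0057 1.3555] F along 0.18 lat -0.44 z -0.67 m [-0.09  0.1   0.01] t 32.85
151.5 [230.91856797 171.84134117] [231.04518339 203.54757875]
142 [230.96947133 174.176475  ] [231.24780682 203.75994111]
89 [231.24575322 186.85059166] [232.31878205 204.88239193]
98.5 [231.19717006 184.62189453] [232.13389805 204.68862163]
```

View pics/s23.png

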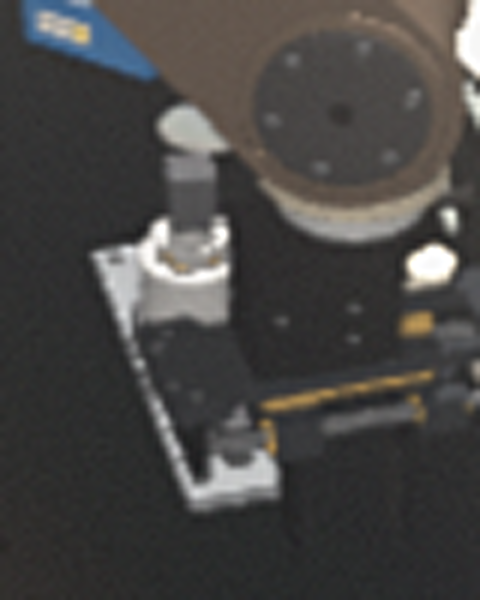

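View pics/t23.png

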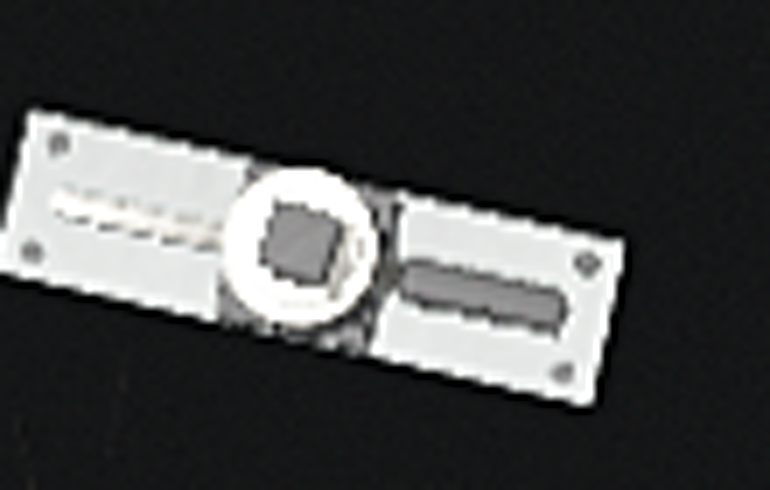

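Run:
```python
from h import *
c=read_camera("top"); d=np.array([np.cos(1.348),np.sin(1.348)])
for u,v in ((196.9,198.3),): 
    q=onz(c,u,v,20)[:2]-[534.6,44]; print("tip s",q@d)
g=cv2.cvtColor(c["img"],cv2.COLOR_RGB2GRAY)
sub=cv2.resize(g[190:220,220:250],None,fx=8,fy=8,interpolation=cv2.INTER_CUBIC); m=((sub>90)&(sub<175)).astype(np.uint8); m=cv2.morphologyEx(m,cv2.MORPH_OPEN,np.ones((25,25)))
n,l,st,ce=cv2.connectedComponentsWithStats(m); i=1+np.argmax(st[1:,4]); ce=(ce[i]+.5)/8-.5+[220,190]; print("head top centroid",ce,"at z151.5",onz(c,*ce,151.5),st[i])
q=onz(c,(485+.5)/7-.5+190,(295.5)/7-.5+170,42)[:2]-[534.6,44]; print("handle ctr s",q@d,"lat",q@[d[1],-d[0]])
s=read_camera("scene"); G=cv2.cvtColor(s["img"],cv2.COLOR_RGB2GRAY)
print(G[166:190,228:235])
a=cv2.cvtColor(cv2.imread("pics/s13.png"),cv2.COLOR_BGR2GRAY); a=cv2.resize(a,None,fx=1/8,fy=1/8,interpolation=cv2.INTER_AREA)
print("home, rows from 168"); print(a[28:50,23:30])
crop(s,215,160,250,200,14,"s24.png")
```

```text
tip s 110.62277400067677
head top centroid [232.28540241 203.94886568] at z151.5 [533.53975987  40.73126117 151.5       ] [  63   74   80   83 5554]
handle ctr s -76.03535337844096 lat -0.3466274150396839
[[183 178 181 179 182 182 179]
 [179 181 180 179 179 181 184]
 [150 176 177 178 178 180 180]
 [ 77 105 135 157 166 174 175]
 [ 69  76  91 111 134 143 148]
 [122 123 120 123 126 129 122]
 [116 131 131 132 129 129 128]
 [120 133 129 130 128 132 137]
 [110 132 130 126 124 122 122]
 [ 79  97  92  89  88  89  90]
 [ 73  83  80  80  80  82  82]
 [ 71  83  80  82  81  81  85]
 [ 73  86  82  81  80  83  85]
 [ 69  83  80  82  81  82  82]
 [ 67  80  83  81  80  80  79]
 [102  76  81  80  78  79  80]
 [113  73  78  79  76  76  77]
 [135  84  93 102 111 100 101]
 [150 135 147 153 152 140 131]
 [150 144 147 150 149 148 152]
 [146 152 149 142 141 181 212]
 [140 151 156 152 152 164 169]
 [117 137 143 143 142 139 133]
 [148 138 155 143 142 146 143]]
home, rows from 168
[[145 171 178 180 180 181 181]
 [ 82 110 138 160 165 171 174]
 [ 48  55  73  89  94  99 103]
 [ 48  47  47  48  50  50  52]
 [ 56  57  58  60  61  65  60]
 [ 74  75  75  75  76  78  73]
 [ 80  79  80  81  78  80  78]
 [ 77  78  79  80  78  78  81]
 [ 75  82  85  85  85  85  87]
 [ 74  83  85  85  85  84  85]
 [ 75  85  84  84  84  83  84]
 [ 73  85  85  82  83  82  83]
 [ 72  83  85  83  81  82  82]
 [ 71  82  84  83  80  81  83]
 [ 73  81  82  83  82  82  83]
 [ 90  81  80  80  79  79  79]
 [102  78  77  79  78  78  80]
 [122  93  91 101 104 104 104]
 [142 136 141 150 149 142 134]
 [144 144 147 148 147 145 145]
 [149 150 147 140 140 148 153]
 [147 154 152 150 150 154 153]]
```

View pics/s24.png

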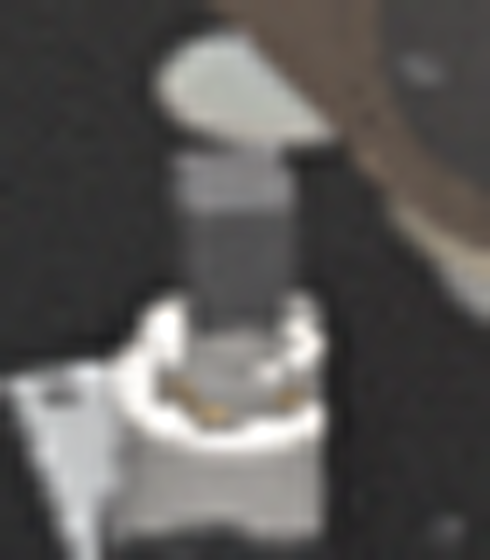

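Run:
```python
from h import *
s=read_camera("scene");c=read_camera("top")
for z in (147,149.5,151.5): 
  q=onz(c,232.285,203.95,z); print(z,q.round(1),proj(s,q))
crop(c,220,192,246,216,20,"t25.png")
# rim fit now
g=cv2.cvtColor(c["img"],cv2.COLOR_RGB2GRAY)
m=((g>238)).astype(np.uint8); m[:, :215]=0;m[:,255:]=0;m[:190]=0;m[225:]=0
cs,_=cv2.findContours(m,cv2.RETR_EXTERNAL,cv2.CHAIN_APPROX_NONE)
k=max(cs,key=cv2.contourArea); e=cv2.fitEllipse(k); print("rim",e,onz(c,*e[0],89)); print(state()["t"])
```

```text
147 [533.8  41.  147. ] [231.12889111 173.41322508]
149.5 [533.7  40.8 149.5] [231.09533874 172.8257963 ]
151.5 [533.5  40.7 151.5] [231.06843693 172.35480431]
rim ((232.25531005859375, 204.7007598876953), (21.059614181518555, 21.358919143676758), 6.582989692687988) [535.10521317  44.17830499  89.        ]
33.15
```

View pics/t25.png

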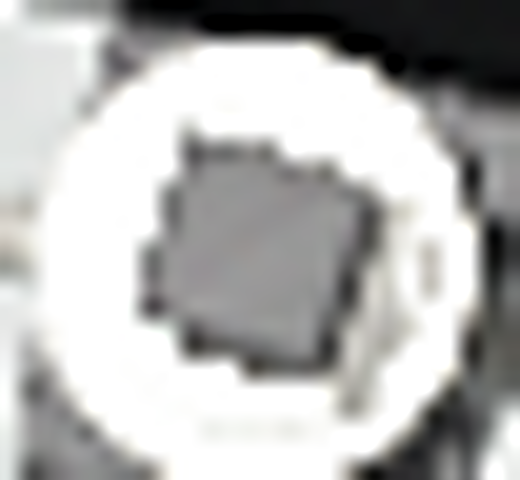

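Run:
```python
from h import *
print(state()["ft_force"], state()["qvel"].round(3)); print(job_done())
```

```text
[ 0.15204832  0.55529983 -0.19453823] [ 0.002  0.002 -0.002  0.    -0.001 -0.004]
the job is handed in; nothing more can be done
None
```

I wrung the plug home, let go of it, drove the drift through the slot under it, released the drift and handed the job in at about 33 s. I have no verdict, so the results below are my own checks.

- **Plug home:** The push peaked at about 13 N on the wrist. I worked out about 5.8 mm of sleeve travel from that, against the 8.5 mm limit. Plug height and push force put the collar within about 0.4 mm of the rim, and the drift met the nose at about 31 to 35 mm, where a home plug should be.
- **Drift drive:** The peak force I read was about 20 N along the slot, well under 80 N. I eased the load off before opening the gripper.
- **Last pictures:** Both cameras put the top of the plug's head at about 151.5 mm, so the collar is about 9.5 mm above the rim. The drift's tip is about 109 to 111 mm past the axis and its origin about 65 mm from it. The arm is clear, with no contact force showing.

**What disagreed:**
- A single-edge reading in the scene view gave a lift of only about 8 mm. That is still in range, and the plug's lean explains most of the gap.
- The top of the plug's head sits about 3.5 mm off centre, a lean of 0.06 rad at most, against the 0.12 allowed.
- I did not measure the bystanders again at the end. They looked unmoved in the last wide pictures.

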